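# Fetch the checking gauge from behind the sample tins

## Robot

A 6-joint arm with a two-finger parallel gripper is mounted at the origin on the work surface. World frame = base frame: x ahead of the robot, y to its left, z up, the work surface at z = 0. Lengths are in m, angles in rad, forces in N, time in s.
With the tool pointing down it reaches from about 0.4 to 0.825 m from the base axis. Payload 7 kg.
Tool frame: the origin (TCP) lies at the very end of the fingers, on their centre line; the grasp point (between the pads) lies arm.grip_point_offset behind it (arm.grip_point_offset is the distance from the TCP to the grasp point, in m); z points along the fingers, y is the line along which they close (so a half turn about z gives the same grasp; the last joint's range is limited). The gripper opens to 88 mm and grips with 3 to 60 N. Pads are 19 mm wide; open, the fingers measure 130 mm over their backs; the gripper's body (78 mm by 193 mm) begins 47 mm behind the grasp point.
Start: joints at [-0.879, 0.359, 0.012, 0, -1.224, -0.288], TCP at [0.265, -0.621, 0.188] pointing down, gripper open.
Joint ranges: [-3.07, 3.07], [-1.43, 2.12], [-1.02, 1.25], [-3.03, 1.67], [-3.05, -0], [-3.03, 3.03]. Speed limits (rad/s): [2.39, 2.39, 3.01, 3.14, 3.14, 3.14].

## Interface

Orientations are given as [roll, pitch, yaw] about the fixed x, y, z axes, in that order (R = Rz(yaw) Ry(pitch) Rx(roll)).
In Python, from station import arm gives the robot as it stands.
- The arm moves only by the shell command python3 -m crank 'ROWS' [OPENING] [FORCE]. ROWS is JSON, a list of rows, each an object of numbers: "dx", "dy", "dz": the shift along the tool's x, y, z in cm; "wx", "wy", "wz": the turn, a rotation vector about the tool's x, y, z in degrees. A call has exactly 10 rows; each row is the pose to reach, as a shift and turn from the pose commanded when the call began, along the tool's axes at that moment; what a row does not reach only later rows make up. A row lasts 1/8 s, in which the tool goes at most 62.5 mm and 10.7 degrees, less where a joint would pass 70% of its speed; a pose out of reach is approached as far as the arm can. A call with a gripper value outside its range is refused whole. OPENING is the finger opening in cm, from 0 to 8.76, set as the call begins (- or left out, the last holds). The fingers move at their own pace and stop on an object; FORCE is the grip in N (left out, the last holds). Time passes only in rows, so rows that repeat a pose let the fingers close, or fill a call up. It gives the time, the measured TCP pose, the force, the opening and the grip force at its end, in the units of the state.
- arm.get_state(): the state, without advancing time (a new reading comes with each control period).
- arm.grab_frame(name): name is "scene" or "top" or "wrist"; returns the picture (384x512x3 uint8, red, green, blue); there is no depth.
- arm.calibration(name): a dict with "fx", "fy", "cx", "cy" (pixels), "dist_coeffs" ([k1, k2, p1, p2, k3] as OpenCV has them; the pictures are not rectified), "world_from_camera" (4x4, takes a point from camera to world coordinates). Camera axes: x right, y down, z forward; pixel columns grow to the right and rows downward; lengths in m; the calibration is good to about 2 mm. A picture is of the moment at which its call begins: read the wrist's pose just before it. calibration takes no time and is no camera call; for the wrist camera it gives the pose at the moment of the call.
- arm.job_done(): hands the job in; it is judged then, once.
Trained networks look in the newest picture that a camera, given by its name, has taken for a name from the list of things; names that differ only in an ending like _2 or _b are one class to them, and where a whole thing is asked for, a point or a joint stands for the part that bears it (a point fixed in the world has none). Each returns a list of dicts, best first, with "confidence" (0 to 1); they miss things now and then, are a little off and sometimes report something else, mostly with a low value. They report only what shows in the picture. A call takes as long as a camera call. They do not tell look-alikes from the thing itself.
- arm.find_in(camera, query): "centre" ([x, y, z] in m, in world coordinates, good to about 4 mm: the middle of the surface that is visible of it).
- arm.masks_of(camera, query): "pixels" (384x512 bool, what is visible of it).
- arm.mark_of(camera, query): "centre" ([x, y, z] in m, in world coordinates, good to about 4 mm: a listed point, or the origin of a listed thing).
The state is a dict: "t": time; "q": joint angles; "qd": joint speeds; "joint_efforts": joint torques, N m; "eef_pos": TCP position; "ee_rot": TCP orientation; "force": force on the tool from outside, world axes, zero at the start; "moment": the same for the moment, N m; "width": finger opening in m; "gripper_force": force on a finger pad.
Only numpy, scipy, OpenCV 4.12 (cv2) and the standard library are available. Lean on these libraries where they do the work, as an engineer would, in place of code of your own. Each camera call takes 0.05 s, during which the arm holds its last target. There are 200 camera calls.

## Task

Set up the checking station: stand the three sample tins that crowd the gauge on the grey felt mat, then take the gauge by its black grip and seat it fully home in the keyed seat of the station, turning it until its lug drops into the slot. Then put each tin back upright on the middle of its own pad on the white board (square tin on the square pad, wide round tin on the large round pad, slim round tin on the small round pad). Never let a tin or the gauge tip over, and leave everything released.

Things in the scene. Friction and masses are not known exactly. Their poses are not given: they have to be found in the camera images.
- tin_square: Square tin, bare aluminium, closed, standing upright, 58 x 58 mm and 118 mm tall, sides along its x and y; loose, 0.1 to 0.3 kg. Origin: centre of its underside, z up; its flat top is 118 mm above. Plain straight sides: grip it across them near the top. The three tins start each on its own pad
- tin_wide: Wide round tin, bare aluminium, closed, standing upright, 62 mm diameter, 102 mm tall; loose, 0.1 to 0.3 kg. Origin: centre of its underside, z up; its flat top is 102 mm above. Plain straight sides: grip it across them near the top
- tin_slim: Slim round tin, bare aluminium, closed, standing upright, 50 mm diameter, 132 mm tall; loose, 0.1 to 0.3 kg. Origin: centre of its underside, z up; its flat top is 132 mm above. Plain straight sides: grip it across them near the top
- pad_square: Black rubber pad of the square tin: 70 x 70 mm square, 3 mm thick, fixed on a white board (12 mm thick, 235 mm along its x, 250 mm along its y) that lies on the bench. Origin: centre of its underside, 12 mm above the bench; the tin stands on its top, 3 mm higher. x and y of all pads: those of the board. Low loose oddments lie along the board's +x edge
- pad_wide: Black rubber pad of the wide round tin: round, 74 mm diameter, otherwise as the square pad. The three pads lie on three sides of the gauge's starting place, centres 62 mm from it: towards the board's -x, +y and -y; which pad is on which side changes
- pad_slim: Black rubber pad of the slim round tin: round, 62 mm diameter, otherwise as the square pad. At any pad the neighbouring tins leave room for fingers that close square to the line from pad to gauge (along the board's y at the -x pad, along its x at the other two)
- gauge: Checking gauge, 0.1 to 0.2 kg, loose: dark steel disc, 44 mm diameter, 12 mm thick, with one lug (12 mm wide, reaching to 33 mm from the axis along the gauge's +x) and a black upright grip on top, 32 mm long (x), 16 mm thick (y), 12 to 42 mm above the underside. Starts on the white board between the taller tins, which leave no room for a gripper. Origin: centre of its underside
- station: Checking station, fixed: grey plate 130 (x) x 120 (y) x 12 mm with a steel ring wall 10 mm high around a pocket of 50 mm diameter; one slot 17 mm wide runs from the pocket along station +x to 38 mm from its axis. Origin: underside of the plate, on the pocket's axis; pocket floor 12 mm, wall top 22 mm above. Gauge home: underside on the pocket floor, its +x (lug) along station +x
- mat: Plain grey stiff felt mat lying fixed on the bench, 280 mm (x) x 120 mm (y), 4 mm thick, empty at the start: the side area on which the three tins wait. Origin: centre of its underside
Not all that is in view belongs to the job. Leave any orange or yellow look-alike of the tin_wide alone.

How it is judged:
On the way, in this order (a step that is already met when the one before it is completed fails the run):
1. all three tins stand upright on the grey felt mat (x of tin_square in the frame of mat between -0.14 and 0.14 m and y of tin_square in the frame of mat between -0.06 and 0.06 m and z of each of tin_square, tin_wide, tin_slim in the frame of mat below 0.01 m and angle between each of tin_square, tin_wide, tin_slim's own z axis and vertical below 0.1 rad and linear speed of each of tin_square, tin_wide, tin_slim below 0.05 m/s and x of tin_wide in the frame of mat between -0.14 and 0.14 m and y of tin_wide in the frame of mat between -0.06 and 0.06 m and x of tin_slim in the frame of mat between -0.14 and 0.14 m and y of tin_slim in the frame of mat between -0.06 and 0.06 m), for 0.2 s.
2. the gauge is home in the keyed seat while the three tins still wait on the mat (all of step 1 and horizontal distance between gauge and station below 0.005 m and z of gauge in the frame of station below 0.0145 m and angle between gauge's own z axis and vertical below 0.06 rad and angle between the x axis of gauge and the x axis of station, either way round below 0.25 rad), for 0.2 s.
At the end, for the whole second after the job is handed in: the gauge lies home in the seat (underside within 2.5 mm of the pocket floor, 5 mm of its axis, level, lug in the slot) and each tin stands upright on its own pad, its centre within 12 mm of the pad's centre, all at rest (horizontal distance between gauge and station below 0.005 m and z of gauge in the frame of station below 0.0145 m and angle between gauge's own z axis and vertical below 0.06 rad and angle between the x axis of gauge and the x axis of station, either way round below 0.25 rad and linear speed of each of gauge, tin_square, tin_wide, tin_slim below 0.02 m/s and horizontal distance between tin_square and pad_square below 0.012 m and z of tin_square in the frame of pad_square below 0.007 m and angle between each of tin_square, tin_wide, tin_slim's own z axis and vertical below 0.05 rad and horizontal distance between tin_wide and pad_wide below 0.012 m and z of tin_wide in the frame of pad_wide below 0.007 m and horizontal distance between tin_slim and pad_slim below 0.012 m and z of tin_slim in the frame of pad_slim below 0.007 m); the robot touches nothing.
It fails at once if the square tin is tipped over (angle between tin_square's own z axis and vertical above 0.6 rad).
It fails at once if the wide round tin is tipped over (angle between tin_wide's own z axis and vertical above 0.6 rad).
It fails at once if the slim round tin is tipped over (angle between tin_slim's own z axis and vertical above 0.6 rad).
It fails at once if the gauge is tipped over (angle between gauge's own z axis and vertical above 0.6 rad).
It also fails if it takes over 138 s, if anything falls off the work surface, if the arm or the gripper's body presses on something with over 40 N, if the wrist force passes 120 N, or if a joint passes its speed limit or range.

## Working session

There is one attempt and no reset: what is moved stays moved. The work goes in short steps, Python scripts to look and compute and a shell command to move; the robot and the scene stay as the last step left them, time stands still between calls to the robot, and variables do not carry over. Pictures are saved under pics/ and viewed, at most 14 in all, crops included, and the job is handed in when it is done.

```bash
ls; mkdir -p pics
python3 - <<'E'
from station import arm
import cv2,numpy as np
print(arm.get_state(), arm.grip_point_offset)
for c in ("top","scene"):
    f=arm.grab_frame(c); cv2.imwrite(f"pics/{c}0.png",f[:,:,::-1])
    print(c,np.round(arm.calibration(c)["world_from_camera"],3).tolist())
    for q in ["tin_square","tin_wide","tin_slim","pad_square","pad_wide","pad_slim","gauge","station","mat"]:
        print(q,[(np.round(d["centre"],3).tolist(),round(d["confidence"],2)) for d in arm.mark_of(c,q)[:3]])
E
```

```text
pics
{'t': 0.0, 'q': array([-8.78874101e-01,  3.59378171e-01,  1.10792780e-02, -3.28853067e-04,
       -1.22410094e+00, -2.88110208e-01]), 'qd': array([ 0.00010521, -0.00022734, -0.00017159, -0.00092608, -0.00205907,
        0.0014921 ]), 'joint_efforts': array([ 6.16699726e-04, -5.82724428e+01,  2.93059319e+01,  6.99745819e+00,
        7.07093335e-03, -1.25412780e-04]), 'eef_pos': array([ 0.26498484, -0.62022504,  0.1871411 ]), 'ee_rot': array([ 3.13996739e+00, -1.59261041e-04, -2.73789250e+00]), 'force': array([ 0.67306707, -0.55757441,  1.30316971]), 'moment': array([0.0165401 , 0.01883084, 0.03538792]), 'gripper_force': 0.0, 'width': 0.08749538000759949} 0.0188
top [[-0.028, -0.973, 0.229, 0.316], [-1.0, 0.028, -0.007, 0.006], [0.0, -0.229, -0.973, 1.004], [0.0, 0.0, 0.0, 1.0]]
tin_square [([0.584, 0.059, 0.013], 0.87)]
tin_wide [([0.531, 0.008, 0.015], 0.92), ([0.385, 0.088, -0.002], 0.8), ([0.587, 0.062, 0.014], 0.71)]
tin_slim [([0.581, -0.055, 0.019], 0.67)]
pad_square [([0.589, 0.064, 0.008], 0.48)]
pad_wide [([0.524, 0.012, 0.012], 0.58), ([0.529, 0.008, 0.013], 0.57)]
pad_slim [([0.579, -0.055, 0.011], 0.64)]
gauge [([0.585, 0.005, 0.014], 0.71)]
station [([0.472, -0.284, -0.0], 0.84)]
mat [([0.459, 0.29, -0.0], 0.82)]
scene [[0.601, 0.512, -0.613, 0.965], [0.799, -0.367, 0.477, -0.346], [0.019, -0.777, -0.63, 0.48], [0.0, 0.0, 0.0, 1.0]]
tin_square [([0.59, 0.066, 0.016], 0.65)]
tin_wide [([0.381, 0.089, 0.003], 0.97), ([0.685, -0.219, -0.001], 0.92), ([0.523, 0.006, 0.016], 0.71)]
tin_slim [([0.577, -0.059, 0.014], 0.92)]
pad_square [([0.585, 0.067, 0.012], 0.6), ([0.526, 0.004, 0.019], 0.6)]
pad_wide []
pad_slim [([0.582, -0.055, 0.009], 0.52)]
gauge [([0.586, 0.005, 0.014], 0.81)]
station [([0.475, -0.281, 0.001], 0.94)]
mat [([0.454, 0.294, 0.001], 0.76), ([0.585, 0.002, 0.014], 0.48)]
```

View pics/top0.png

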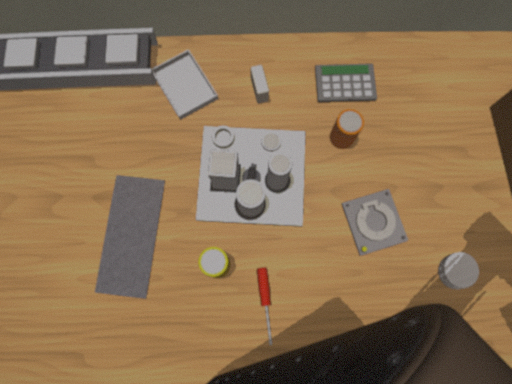

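View pics/scene0.png

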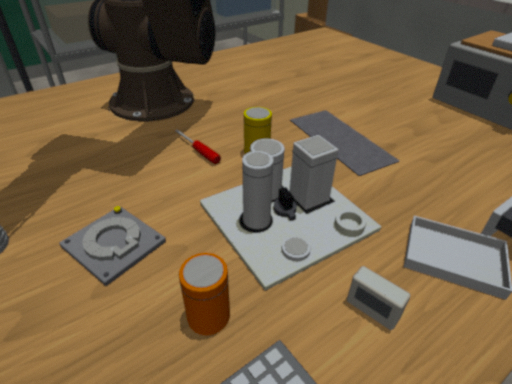

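The top view shows the square tin at about (225,165), the wide tin at (250,192) and the slim tin at (279,167), with the gauge between them at (251,174). The mat is at (131,237) and the station at (376,221), its slot pointing up-left.

There are three wide-tin candidates: bare aluminium at (250,192), yellow-rimmed at (214,262) and orange at (348,125). The bare one on the board fits the description.

```bash
cat > h.py <<'E'
from station import arm
import cv2,numpy as np
from scipy.spatial.transform import Rotation as R
def world(c,px,z,cal=None):
    k=cal or arm.calibration(c); K=np.array([[k["fx"],0,k["cx"]],[0,k["fy"],k["cy"]],[0,0,1]])
    u=cv2.undistortPoints(np.array(px,float).reshape(-1,1,2),K,np.array(k["dist_coeffs"]))[:,0]
    T=k["world_from_camera"]; d=np.c_[u,np.ones(len(u))]@T[:3,:3].T
    return T[:3,3]+d*((z-T[2,3])/d[:,2])[:,None]
def rect(c,mask,z):
    """min-area rectangle of the largest blob, in world plane z: centre, size, angle of long side (deg)"""
    cs,_=cv2.findContours(mask.astype(np.uint8),cv2.RETR_EXTERNAL,cv2.CHAIN_APPROX_NONE)
    p=max(cs,key=cv2.contourArea)[:,0]; w=world(c,p,z)[:,:2]
    m=cv2.minAreaRect((w*1000).astype(np.float32)); b=cv2.boxPoints(m)
    e=max(b[1]-b[0],b[2]-b[1],key=np.linalg.norm)
    return np.round(m[0],1),np.round(m[1],1),round(np.degrees(np.arctan2(e[1],e[0]))%180,1)
def go(x,y,z,yaw):
    """print shift (cm) and turn (deg) to a tool-down TCP target; yaw in deg"""
    s=arm.get_state(); R0=R.from_euler("xyz",s["ee_rot"])
    d=R0.inv().apply(np.array([x,y,z])-s["eef_pos"])*100
    R1=R.from_euler("xyz",[np.pi,0,np.radians(yaw)])
    print("t %.1f d"%s["t"],np.round(d,2),"w",np.round((R0.inv()*R1).as_rotvec(degrees=True),1))
E
python3 - <<'E'
from h import *
f=arm.grab_frame("top")
for q,z in (("mat",.004),("station",.012)):
    for d in arm.masks_of("top",q)[:2]: print(q,d["confidence"],rect("top",d["pixels"],z))
hsv=cv2.cvtColor(f,cv2.COLOR_RGB2HSV); m=((hsv[...,1]<40)&(hsv[...,2]>150)).astype(np.uint8)
m[:110]=0;m[:,:190]=0;m[:,315:]=0;m[235:]=0
m=cv2.morphologyEx(m,cv2.MORPH_CLOSE,np.ones((25,25)))
print("board",rect("top",m,.012))
c=np.vstack([np.hstack([cv2.resize(f[115:235,190:315],None,fx=3,fy=3,interpolation=2),cv2.resize(f[175:295-0,325:430],None,fx=3,fy=3,interpolation=2)])])
cv2.imwrite("pics/crop1.png",c[...,::-1])
E
```

```text
mat 0.58 (array([457.5, 289.7]), array([123.9, 282.6]), np.float32(172.2))
station 0.63 (array([ 471.6, -281.3]), array([134.5, 125.5]), np.float32(14.2))
board (array([595.6,   2.5]), array([248.1, 236. ]), np.float32(85.2))
```

View pics/crop1.png

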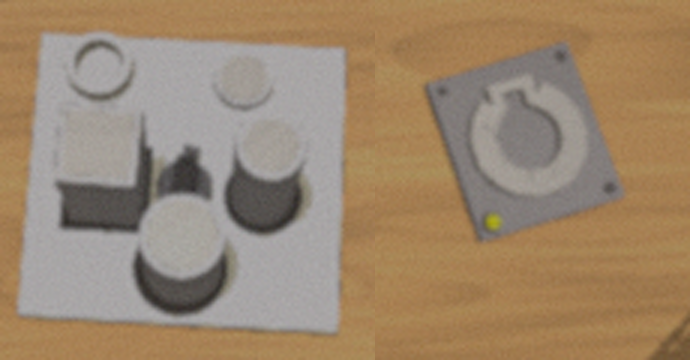

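```bash
python3 -c "
from h import *
go(.5805,-.0568,.22,-94.6)"
```

```text
t 1.1 d [-51.15  39.47  -3.19] w [ -0.   -0.  -62.3]
```

```bash
python3 -m crank '[{"dx":-2,"dy":1.5,"dz":-3,"wz":-3},{"dx":-7,"dy":5.4,"dz":-3.2,"wz":-9},{"dx":-11.5,"dy":8.9,"dz":-3.2,"wz":-16},{"dx":-16,"dy":12.4,"dz":-3.2,"wz":-23},{"dx":-20.5,"dy":15.8,"dz":-3.2,"wz":-30},{"dx":-25,"dy":19.3,"dz":-3.2,"wz":-37},{"dx":-29.5,"dy":22.8,"dz":-3.2,"wz":-44},{"dx":-34,"dy":26.2,"dz":-3.2,"wz":-50},{"dx":-38,"dy":29.3,"dz":-3.2,"wz":-56},{"dx":-40,"dy":30.9,"dz":-3.2,"wz":-62.3}]' 8.76 15
python3 -c "
from h import *
go(.5805,-.0568,.22,-94.6)"
```

```text
t 1.1 d [-51.15  39.47  -3.19] w [ -0.   -0.  -62.3]$[0]: bad value
```

```bash
python3 -m crank '[{"dx":-2,"dy":1.5,"dz":-3,"wx":0,"wy":0,"wz":-3},{"dx":-7,"dy":5.4,"dz":-3.2,"wx":0,"wy":0,"wz":-9},{"dx":-11.5,"dy":8.9,"dz":-3.2,"wx":0,"wy":0,"wz":-16},{"dx":-16,"dy":12.4,"dz":-3.2,"wx":0,"wy":0,"wz":-23},{"dx":-20.5,"dy":15.8,"dz":-3.2,"wx":0,"wy":0,"wz":-30},{"dx":-25,"dy":19.3,"dz":-3.2,"wx":0,"wy":0,"wz":-37},{"dx":-29.5,"dy":22.8,"dz":-3.2,"wx":0,"wy":0,"wz":-44},{"dx":-34,"dy":26.2,"dz":-3.2,"wx":0,"wy":0,"wz":-50},{"dx":-38,"dy":29.3,"dz":-3.2,"wx":0,"wy":0,"wz":-56},{"dx":-40,"dy":30.9,"dz":-3.2,"wx":0,"wy":0,"wz":-62.3}]' 8.75 15
python3 -c "
from h import *
go(.5805,-.0568,.22,-94.6)"
```

```text
t: 2.4
eef_pos: [0.5127, -0.1772, 0.2202]
ee_rot: [-3.141, 0.0, -1.645]
force: [0.1, -1.1, 0.1]
width: 0.0877
gripper_force: 0.0
t 2.4 d [-12.51  -5.88   0.03] w [-0.   0.   0.4]
```

```bash
python3 -m crank '[{"dx":-4,"dy":-1.9,"dz":0,"wx":0,"wy":0,"wz":0},{"dx":-9,"dy":-4.2,"dz":0,"wx":0,"wy":0,"wz":0},{"dx":-12,"dy":-5.6,"dz":0,"wx":0,"wy":0,"wz":0},{"dx":-12.5,"dy":-5.9,"dz":0,"wx":0,"wy":0,"wz":0},{"dx":-12.5,"dy":-5.9,"dz":0,"wx":0,"wy":0,"wz":0},{"dx":-12.5,"dy":-5.9,"dz":0,"wx":0,"wy":0,"wz":0},{"dx":-12.5,"dy":-5.9,"dz":0,"wx":0,"wy":0,"wz":0},{"dx":-12.5,"dy":-5.9,"dz":0,"wx":0,"wy":0,"wz":0},{"dx":-12.5,"dy":-5.9,"dz":0,"wx":0,"wy":0,"wz":0},{"dx":-12.5,"dy":-5.9,"dz":0,"wx":0,"wy":0,"wz":0}]'
python3 - <<'E'
from h import *
cal=arm.calibration("wrist"); f=arm.grab_frame("wrist"); cv2.imwrite("pics/w1.png",f[...,::-1])
print(np.round(cal["world_from_camera"],3).tolist())
for q,z in (("tin_slim",.147),("tin_square",.133),("tin_wide",.117)):
    for d in arm.mark_of("wrist",q): print(q,np.round(d["centre"],4),round(d["confidence"],2))
    for d in arm.find_in("wrist",q): print(" find",q,np.round(d["centre"],4),round(d["confidence"],2))
go(.5805,-.0568,.108,-94.6)
E
```

```text
t: 3.65
eef_pos: [0.5803, -0.0596, 0.2201]
ee_rot: [-3.142, 0.0, -1.651]
force: [0.5, 0.1, -0.1]
width: 0.0875
gripper_force: 0.0
[[-0.997, 0.077, 0.023, 0.574], [0.08, 0.958, 0.274, -0.133], [-0.001, 0.275, -0.962, 0.417], [0.0, 0.0, 0.0, 1.0]]
tin_slim [ 0.5806 -0.0551  0.013 ] 0.83
 find tin_slim [ 0.5748 -0.0653  0.1499] 0.65
tin_square [0.5831 0.0633 0.0134] 0.96
 find tin_square [0.5884 0.053  0.1308] 0.77
 find tin_square [ 0.5688 -0.0743  0.0158] 0.43
tin_wide [0.524  0.009  0.0191] 0.86
tin_wide [0.384  0.0914 0.0056] 0.71
tin_wide [ 0.687  -0.218   0.0015] 0.59
 find tin_wide [ 0.5264 -0.0059  0.1189] 0.96
 find tin_wide [ 0.6762 -0.2037  0.1035] 0.85
 find tin_wide [0.3999 0.0631 0.0282] 0.6
t 4.0 d [-2.60e-01  1.00e-02  1.12e+01] w [0. 0. 0.]
```

View pics/w1.png

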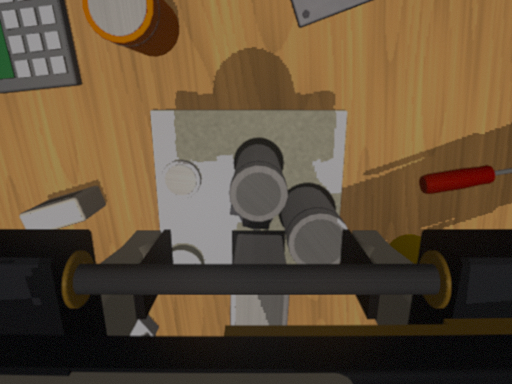

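The wrist view shows the slim tin's top centred at about (258,192), the wide tin's top at (317,237), and the square tin behind the gripper at (260,265).

```bash
python3 - <<'E'
from h import *
print(np.round(world("wrist",[[258,192]],.147),4),np.round(world("wrist",[[317,237]],.117),4))
E
python3 -m crank '[{"dx":-0.3,"dy":0,"dz":2,"wx":0,"wy":0,"wz":0},{"dx":-0.3,"dy":0,"dz":4,"wx":0,"wy":0,"wz":0},{"dx":-0.3,"dy":0,"dz":6,"wx":0,"wy":0,"wz":0},{"dx":-0.3,"dy":0,"dz":8,"wx":0,"wy":0,"wz":0},{"dx":-0.3,"dy":0,"dz":9.5,"wx":0,"wy":0,"wz":0},{"dx":-0.3,"dy":0,"dz":10.5,"wx":0,"wy":0,"wz":0},{"dx":-0.3,"dy":0,"dz":11.2,"wx":0,"wy":0,"wz":0},{"dx":-0.3,"dy":0,"dz":11.2,"wx":0,"wy":0,"wz":0},{"dx":-0.3,"dy":0,"dz":11.2,"wx":0,"wy":0,"wz":0},{"dx":-0.3,"dy":0,"dz":11.2,"wx":0,"wy":0,"wz":0}]'
```

```text
[[ 0.5791 -0.0567  0.147 ]] [[0.5258 0.0019 0.117 ]]
t: 5.25
eef_pos: [0.581, -0.0564, 0.1086]
ee_rot: [-3.141, 0.0, -1.65]
force: [0.5, 0.3, 0.5]
width: 0.0874
gripper_force: 0.0
```

```bash
python3 -m crank '[{"dx":0,"dy":0,"dz":0,"wx":0,"wy":0,"wz":0},{"dx":0,"dy":0,"dz":0,"wx":0,"wy":0,"wz":0},{"dx":0,"dy":0,"dz":0,"wx":0,"wy":0,"wz":0},{"dx":0,"dy":0,"dz":0,"wx":0,"wy":0,"wz":0},{"dx":0,"dy":0,"dz":0,"wx":0,"wy":0,"wz":0},{"dx":0,"dy":0,"dz":0,"wx":0,"wy":0,"wz":0},{"dx":0,"dy":0,"dz":0,"wx":0,"wy":0,"wz":0},{"dx":0,"dy":0,"dz":0,"wx":0,"wy":0,"wz":0},{"dx":0,"dy":0,"dz":0,"wx":0,"wy":0,"wz":0},{"dx":0,"dy":0,"dz":0,"wx":0,"wy":0,"wz":0}]' 3.5 20
```

```text
t: 6.5
eef_pos: [0.5811, -0.0567, 0.1095]
ee_rot: [-3.14, -0.0, -1.65]
force: [-3.3, 0.1, 10.8]
width: 0.0354
gripper_force: 4.6
```

Run:
```python
from h import *
a=arm.grab_frame("wrist");b=arm.grab_frame("scene")
cv2.imwrite("pics/w2.png",np.hstack([cv2.resize(a[60:320,130:400],(400,385)),cv2.resize(b[100:260,180:360],(400,385))])[...,::-1])
print(arm.get_state()["width"],arm.get_state()["gripper_force"])
```

```text
0.03507399969579134 4.641922941809753
```

View pics/w2.png

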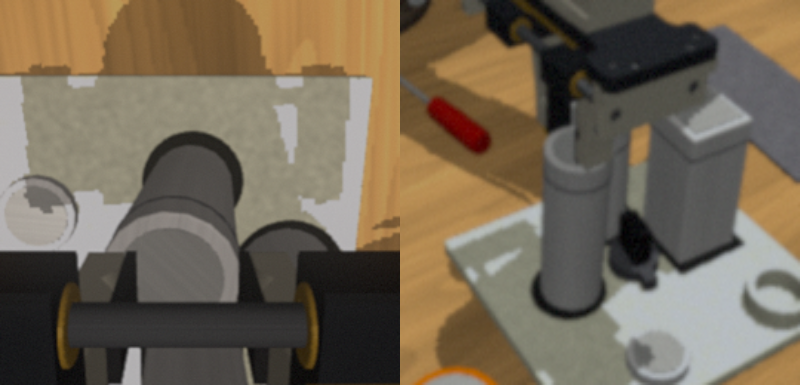

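The fingers grip the slim tin off-centre, towards the gauge. I'll check by how much, using both cameras.

Run:
```python
from h import *
print(arm.get_state()["eef_pos"],np.round(world("wrist",[[255,239]],.147),4),np.round(world("top",[[279,162]],.147),4))
for c in ("top","scene"):
  arm.grab_frame(c)
  for q in ("tin_slim","pad_slim"):
    for d in arm.mark_of(c,q)[:2]: print(c,q,np.round(d["centre"],4),round(d["confidence"],2))
k=arm.calibration("wrist");T=np.linalg.inv(k["world_from_camera"]);s=arm.get_state()
K=np.array([[k["fx"],0,k["cx"]],[0,k["fy"],k["cy"]],[0,0,1]])
P=s["eef_pos"]+R.from_euler("xyz",s["ee_rot"]).apply([[0,0,0],[0,.0175,0],[0,-.0175,0],[0,.0175,-.03],[0,-.0175,-.03]])
print(cv2.projectPoints(P,cv2.Rodrigues(T[:3,:3])[0],T[:3,3],K,np.array(k["dist_coeffs"]))[0][:,0].round())
```

```text
[ 0.58104051 -0.05674333  0.10951794] [[ 0.5813 -0.0599  0.147 ]] [[ 0.5811 -0.055   0.147 ]]
top tin_slim [ 0.5783 -0.0568  0.0163] 0.58
scene tin_slim [ 0.5756 -0.0597  0.0158] 0.76
scene pad_slim [ 0.58   -0.0553  0.0094] 0.6
[[256. 219.]
 [284. 219.]
 [228. 219.]
 [288. 239.]
 [224. 239.]]
```

Run:
```python
from h import *
b=arm.grab_frame("scene")
k=arm.calibration("scene");T=np.linalg.inv(k["world_from_camera"]);s=arm.get_state()
K=np.array([[k["fx"],0,k["cx"]],[0,k["fy"],k["cy"]],[0,0,1]])
P=s["eef_pos"]+R.from_euler("xyz",s["ee_rot"]).apply([[0,0,0],[0,.0175,0],[0,-.0175,0],[0,.0175,-.03],[0,-.0175,-.03]])
p=cv2.projectPoints(P,cv2.Rodrigues(T[:3,:3])[0],T[:3,3],K,np.array(k["dist_coeffs"]))[0][:,0]
c=cv2.resize(b[100:250,220:340],None,fx=5,fy=5,interpolation=2)[:600].copy()
c=cv2.resize(b[130:240,220:340],None,fx=5,fy=5,interpolation=2)
for i,q in enumerate(p): cv2.circle(c,tuple(int(v) for v in (q-[220,130])*5),4,(255,0,0) if i in(0,) else (0,255,0) if i<3 else (0,0,255),-1)
cv2.imwrite("pics/s2.png",c[...,::-1])
```

```text
(no output)
```

View pics/s2.png

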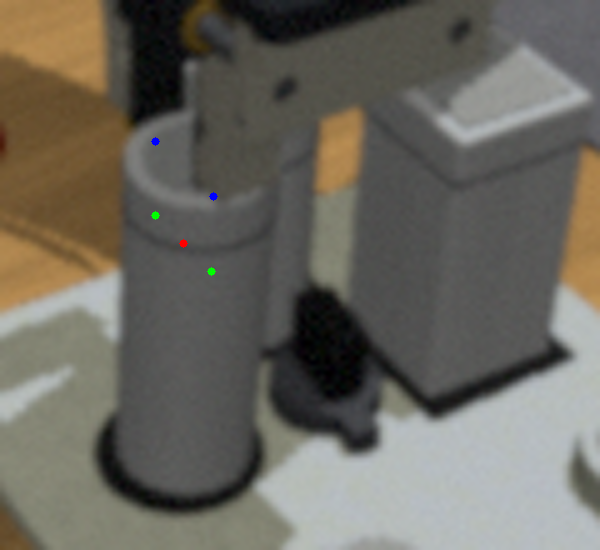

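The picture shows the slim tin upright on its pad, with the fingers apparently sunk about 7 mm a side into its rim. The reported opening is 35 mm, but the tin is 50 mm wide. I'll open and look again.

```bash
python3 -m crank '[{"dx":0,"dy":0,"dz":0,"wx":0,"wy":0,"wz":0},{"dx":0,"dy":0,"dz":0,"wx":0,"wy":0,"wz":0},{"dx":0,"dy":0,"dz":0,"wx":0,"wy":0,"wz":0},{"dx":0,"dy":0,"dz":0,"wx":0,"wy":0,"wz":0},{"dx":0,"dy":0,"dz":0,"wx":0,"wy":0,"wz":0},{"dx":0,"dy":0,"dz":0,"wx":0,"wy":0,"wz":0},{"dx":0,"dy":0,"dz":0,"wx":0,"wy":0,"wz":0},{"dx":0,"dy":0,"dz":0,"wx":0,"wy":0,"wz":0},{"dx":0,"dy":0,"dz":0,"wx":0,"wy":0,"wz":0},{"dx":0,"dy":0,"dz":0,"wx":0,"wy":0,"wz":0}]' 8.75 10
python3 - <<'E'
from h import *
b=arm.grab_frame("scene")
c=cv2.resize(b[130:240,220:340],None,fx=3,fy=3,interpolation=2)
a=arm.grab_frame("wrist"); c=np.hstack([c,cv2.resize(a[60:320,130:400],(343,330))])
cv2.imwrite("pics/s3.png",c[...,::-1])
E
```

```text
t: 8.2
eef_pos: [0.5806, -0.0565, 0.108]
ee_rot: [3.142, 0.0, -1.65]
force: [0.5, 0.5, -0.1]
width: 0.0875
gripper_force: 0.0
```

View pics/s3.png

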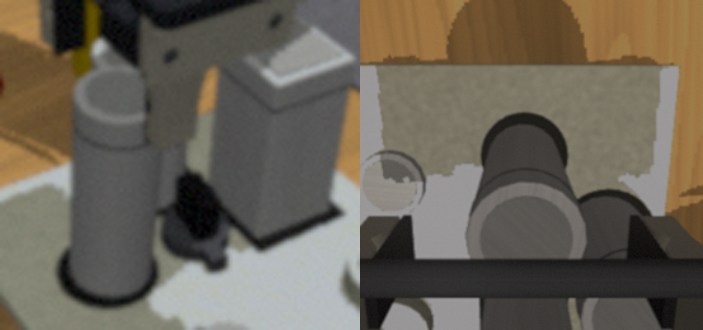

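```bash
python3 -m crank '[{"dx":0,"dy":0,"dz":0.4,"wx":0,"wy":0,"wz":0},{"dx":0,"dy":0,"dz":0.9,"wx":0,"wy":0,"wz":0},{"dx":0,"dy":0,"dz":1.3,"wx":0,"wy":0,"wz":0},{"dx":0,"dy":0,"dz":1.3,"wx":0,"wy":0,"wz":0},{"dx":0,"dy":0,"dz":1.3,"wx":0,"wy":0,"wz":0},{"dx":0,"dy":0,"dz":1.3,"wx":0,"wy":0,"wz":0},{"dx":0,"dy":0,"dz":1.3,"wx":0,"wy":0,"wz":0},{"dx":0,"dy":0,"dz":1.3,"wx":0,"wy":0,"wz":0},{"dx":0,"dy":0,"dz":1.3,"wx":0,"wy":0,"wz":0},{"dx":0,"dy":0,"dz":1.3,"wx":0,"wy":0,"wz":0}]' 5.4 20
python3 -m crank '[{"dx":0,"dy":0,"dz":0,"wx":0,"wy":0,"wz":0},{"dx":0,"dy":0,"dz":0,"wx":0,"wy":0,"wz":0},{"dx":0,"dy":0,"dz":0,"wx":0,"wy":0,"wz":0},{"dx":0,"dy":0,"dz":0,"wx":0,"wy":0,"wz":0},{"dx":0,"dy":0,"dz":0,"wx":0,"wy":0,"wz":0},{"dx":0,"dy":0,"dz":0,"wx":0,"wy":0,"wz":0},{"dx":0,"dy":0,"dz":0,"wx":0,"wy":0,"wz":0},{"dx":0,"dy":0,"dz":0,"wx":0,"wy":0,"wz":0},{"dx":0,"dy":0,"dz":0,"wx":0,"wy":0,"wz":0},{"dx":0,"dy":0,"dz":0,"wx":0,"wy":0,"wz":0}]' 4.7 20
```

```text
t: 9.55
eef_pos: [0.5806, -0.0565, 0.0951]
ee_rot: [-3.142, -0.0, -1.65]
force: [-0.6, 0.3, 0.1]
width: 0.0541
gripper_force: 0.2
t: 10.8
eef_pos: [0.5806, -0.0565, 0.0951]
ee_rot: [3.142, -0.0, -1.65]
force: [-2.9, -0.1, 2.0]
width: 0.0489
gripper_force: 20.0
```

```bash
python3 -m crank '[{"dx":0,"dy":0,"dz":-0.3,"wx":0,"wy":0,"wz":0},{"dx":0,"dy":0,"dz":-0.8,"wx":0,"wy":0,"wz":0},{"dx":0,"dy":0,"dz":-1.4,"wx":0,"wy":0,"wz":0},{"dx":0,"dy":0,"dz":-2,"wx":0,"wy":0,"wz":0},{"dx":0,"dy":0,"dz":-2.6,"wx":0,"wy":0,"wz":0},{"dx":0,"dy":0,"dz":-3,"wx":0,"wy":0,"wz":0},{"dx":0,"dy":0,"dz":-3,"wx":0,"wy":0,"wz":0},{"dx":0,"dy":0,"dz":-3,"wx":0,"wy":0,"wz":0},{"dx":0,"dy":0,"dz":-3,"wx":0,"wy":0,"wz":0},{"dx":0,"dy":0,"dz":-3,"wx":0,"wy":0,"wz":0}]'
python3 - <<'E'
from h import *
b=arm.grab_frame("scene")
for d in arm.mark_of("scene","tin_slim"): print(d["centre"],d["confidence"])
c=cv2.resize(b[100:240,220:340],None,fx=4,fy=4,interpolation=2)
cv2.imwrite("pics/s4.png",c[...,::-1])
go(.5417,.2785,.27,-7.8)
E
```

```text
t: 12.05
eef_pos: [0.5805, -0.0565, 0.1249]
ee_rot: [3.141, -0.0, -1.65]
force: [0.3, -0.5, -2.0]
width: 0.0494
gripper_force: 20.0
[0.5782, -0.057, 0.0439] 0.92
t 12.2 d [-33.08   6.54 -14.51] w [  0.    0.  -86.8]
```

View pics/s4.png

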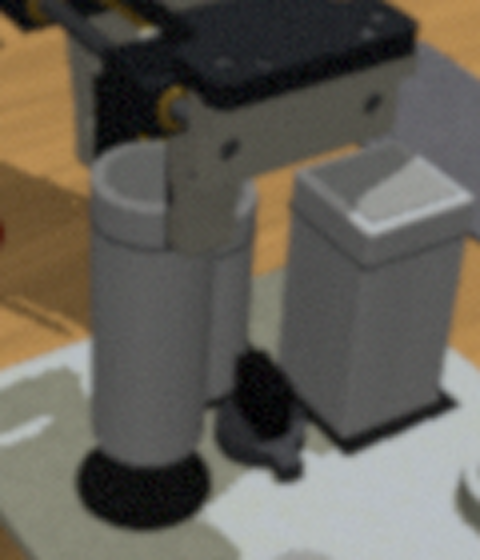

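The slim tin is held upright about 30 mm above its pad, at (150,330) in the crop. The gauge and the square tin are untouched.

```bash
python3 -m crank '[{"dx":0,"dy":0,"dz":-2,"wx":0,"wy":0,"wz":0},{"dx":0,"dy":0,"dz":-5,"wx":0,"wy":0,"wz":0},{"dx":0,"dy":0,"dz":-8.5,"wx":0,"wy":0,"wz":-4},{"dx":-1.5,"dy":0.3,"dz":-11.5,"wx":0,"wy":0,"wz":-11},{"dx":-4.5,"dy":0.9,"dz":-12.5,"wx":0,"wy":0,"wz":-20},{"dx":-8.5,"dy":1.7,"dz":-12.5,"wx":0,"wy":0,"wz":-29},{"dx":-12.5,"dy":2.5,"dz":-12.5,"wx":0,"wy":0,"wz":-38},{"dx":-16.5,"dy":3.3,"dz":-12.5,"wx":0,"wy":0,"wz":-46},{"dx":-19.5,"dy":3.9,"dz":-12.5,"wx":0,"wy":0,"wz":-52},{"dx":-21,"dy":4.2,"dz":-12.5,"wx":0,"wy":0,"wz":-55}]' - 25
python3 -c "
from h import *
go(.5417,.2785,.25,-7.8)"
```

```text
t: 13.4
eef_pos: [0.5551, 0.1577, 0.25]
ee_rot: [3.142, 0.0, -0.687]
force: [-0.2, -1.0, -1.4]
width: 0.049
gripper_force: 25.0
t 13.4 d [-8.7  -8.49 -0.  ] w [ -0.    0.  -31.6]
```

```bash
python3 -m crank '[{"dx":-2,"dy":-2,"dz":0,"wx":0,"wy":0,"wz":-6},{"dx":-5,"dy":-4.9,"dz":1,"wx":0,"wy":0,"wz":-14},{"dx":-7.7,"dy":-7.5,"dz":3,"wx":0,"wy":0,"wz":-22},{"dx":-8.7,"dy":-8.5,"dz":6,"wx":0,"wy":0,"wz":-30},{"dx":-8.7,"dy":-8.5,"dz":9,"wx":0,"wy":0,"wz":-31.6},{"dx":-8.7,"dy":-8.5,"dz":12,"wx":0,"wy":0,"wz":-31.6},{"dx":-8.7,"dy":-8.5,"dz":14,"wx":0,"wy":0,"wz":-31.6},{"dx":-8.7,"dy":-8.5,"dz":15,"wx":0,"wy":0,"wz":-31.6},{"dx":-8.7,"dy":-8.5,"dz":15.7,"wx":0,"wy":0,"wz":-31.6},{"dx":-8.7,"dy":-8.5,"dz":16,"wx":0,"wy":0,"wz":-31.6}]'
python3 -m crank '[{"dx":0,"dy":0,"dz":0,"wx":0,"wy":0,"wz":0},{"dx":0,"dy":0,"dz":0.2,"wx":0,"wy":0,"wz":0},{"dx":0,"dy":0,"dz":0.3,"wx":0,"wy":0,"wz":0},{"dx":0,"dy":0,"dz":0.4,"wx":0,"wy":0,"wz":0},{"dx":0,"dy":0,"dz":0.5,"wx":0,"wy":0,"wz":0},{"dx":0,"dy":0,"dz":0.57,"wx":0,"wy":0,"wz":0},{"dx":0,"dy":0,"dz":0.57,"wx":0,"wy":0,"wz":0},{"dx":0,"dy":0,"dz":0.57,"wx":0,"wy":0,"wz":0},{"dx":0,"dy":0,"dz":0.57,"wx":0,"wy":0,"wz":0},{"dx":0,"dy":0,"dz":0.57,"wx":0,"wy":0,"wz":0}]'
```

```text
t: 14.65
eef_pos: [0.5428, 0.2772, 0.0903]
ee_rot: [-3.141, -0.0, -0.139]
force: [-0.4, -0.3, -2.6]
width: 0.0489
gripper_force: 25.0
t: 15.9
eef_pos: [0.5425, 0.2771, 0.0844]
ee_rot: [-3.142, -0.0, -0.139]
force: [-0.1, -0.6, -1.5]
width: 0.0487
gripper_force: 25.0
```

```bash
python3 -m crank '[{"dx":0,"dy":0,"dz":0.05,"wx":0,"wy":0,"wz":0},{"dx":0,"dy":0,"dz":0.05,"wx":0,"wy":0,"wz":0},{"dx":0,"dy":0,"dz":0.05,"wx":0,"wy":0,"wz":0},{"dx":0,"dy":0,"dz":0.05,"wx":0,"wy":0,"wz":0},{"dx":0,"dy":0,"dz":-1,"wx":0,"wy":0,"wz":0},{"dx":0,"dy":0,"dz":-3,"wx":0,"wy":0,"wz":0},{"dx":0,"dy":0,"dz":-6,"wx":0,"wy":0,"wz":0},{"dx":0,"dy":0,"dz":-9,"wx":0,"wy":0,"wz":0},{"dx":0,"dy":0,"dz":-12,"wx":0,"wy":0,"wz":0},{"dx":0,"dy":0,"dz":-13.5,"wx":0,"wy":0,"wz":0}]' 8.75 10
python3 - <<'E'
from h import *
arm.grab_frame("top")
for q in ("tin_slim","tin_square","pad_slim"):
  for d in arm.mark_of("top",q)[:1]: print(q,np.round(d["centre"],4),round(d["confidence"],2))
for d in arm.masks_of("top","pad_slim")[:1]: print("pad",rect("top",d["pixels"],.015),d["confidence"])
print(world("top",[[223.3,164]],.133), world("top",[[250.5,193]],.117))
go(.587,.0645,.2,-94.6)
E
```

```text
t: 17.15
eef_pos: [0.5432, 0.2776, 0.2219]
ee_rot: [-3.139, -0.002, -0.139]
force: [0.4, 0.0, -0.7]
width: 0.0874
gripper_force: 0.0
tin_slim [0.5436 0.2752 0.0054] 0.9
tin_square [0.5875 0.0638 0.0115] 0.62
pad_slim [ 0.5781 -0.0563  0.0104] 0.66
pad (array([577.6, -59. ]), array([59.4, 59. ]), np.float32(88.0)) 0.74
[[0.58433351 0.06159113 0.133     ]] [[0.52368672 0.00595235 0.117     ]]
t 17.4 d [ 7.42 20.39  1.82] w [ 0.1  0.  86.6]
```

```bash
python3 -m crank '[{"dx":1,"dy":2.5,"dz":0,"wx":0,"wy":0,"wz":9},{"dx":2.5,"dy":7,"dz":0.3,"wx":0,"wy":0,"wz":18},{"dx":4.1,"dy":11.5,"dz":0.6,"wx":0,"wy":0,"wz":28},{"dx":5.7,"dy":16,"dz":1,"wx":0,"wy":0,"wz":38},{"dx":6.9,"dy":19.5,"dz":1,"wx":0,"wy":0,"wz":48},{"dx":7.3,"dy":20.5,"dz":1,"wx":0,"wy":0,"wz":58},{"dx":7.3,"dy":20.5,"dz":1,"wx":0,"wy":0,"wz":68},{"dx":7.3,"dy":20.5,"dz":1,"wx":0,"wy":0,"wz":78},{"dx":7.3,"dy":20.5,"dz":1,"wx":0,"wy":0,"wz":86.6},{"dx":7.3,"dy":20.5,"dz":1,"wx":0,"wy":0,"wz":86.6}]'
python3 - <<'E'
from h import *
f=arm.grab_frame("wrist"); cv2.imwrite("pics/w5.png",f[...,::-1])
for d in arm.mark_of("wrist","tin_square")[:1]: print(np.round(d["centre"],4),round(d["confidence"],2))
go(.586,.063,.081,-94.6)
E
```

```text
t: 18.65
eef_pos: [0.5858, 0.0638, 0.208]
ee_rot: [3.139, -0.001, -1.65]
force: [0.8, 0.2, 0.0]
width: 0.0876
gripper_force: 0.0
[0.5866 0.062  0.0154] 0.61
t 18.8 d [ 0.08 -0.02 12.75] w [ 0.1 -0.   0.2]
```

```bash
python3 -m crank '[{"dx":0,"dy":0,"dz":2,"wx":0,"wy":0,"wz":0},{"dx":0,"dy":0,"dz":4.5,"wx":0,"wy":0,"wz":0},{"dx":0,"dy":0,"dz":7,"wx":0,"wy":0,"wz":0},{"dx":0,"dy":0,"dz":9,"wx":0,"wy":0,"wz":0},{"dx":0,"dy":0,"dz":11,"wx":0,"wy":0,"wz":0},{"dx":0,"dy":0,"dz":12.2,"wx":0,"wy":0,"wz":0},{"dx":0,"dy":0,"dz":12.7,"wx":0,"wy":0,"wz":0},{"dx":0,"dy":0,"dz":12.7,"wx":0,"wy":0,"wz":0},{"dx":0,"dy":0,"dz":12.7,"wx":0,"wy":0,"wz":0},{"dx":0,"dy":0,"dz":12.7,"wx":0,"wy":0,"wz":0}]'
python3 -m crank '[{"dx":0,"dy":0,"dz":0,"wx":0,"wy":0,"wz":0},{"dx":0,"dy":0,"dz":0,"wx":0,"wy":0,"wz":0},{"dx":0,"dy":0,"dz":0,"wx":0,"wy":0,"wz":0},{"dx":0,"dy":0,"dz":0,"wx":0,"wy":0,"wz":0},{"dx":0,"dy":0,"dz":0,"wx":0,"wy":0,"wz":0},{"dx":0,"dy":0,"dz":0,"wx":0,"wy":0,"wz":0},{"dx":0,"dy":0,"dz":0,"wx":0,"wy":0,"wz":0},{"dx":0,"dy":0,"dz":0,"wx":0,"wy":0,"wz":0},{"dx":0,"dy":0,"dz":0,"wx":0,"wy":0,"wz":0},{"dx":0,"dy":0,"dz":0,"wx":0,"wy":0,"wz":0}]' 5.5 22
```

```text
t: 20.0
eef_pos: [0.5868, 0.0641, 0.083]
ee_rot: [-3.141, 0.0, -1.65]
force: [0.4, 0.4, -1.0]
width: 0.0879
gripper_force: 0.0
t: 21.25
eef_pos: [0.5865, 0.064, 0.0824]
ee_rot: [-3.141, 0.0, -1.65]
force: [0.8, -0.7, 0.3]
width: 0.0576
gripper_force: 21.9
```

```bash
python3 -c "
from h import *
go(.4575,.290,.25,-7.8)"
python3 -m crank '[{"dx":0,"dy":0,"dz":-0.5,"wx":0,"wy":0,"wz":0},{"dx":0,"dy":0,"dz":-1.5,"wx":0,"wy":0,"wz":0},{"dx":0,"dy":0,"dz":-3.5,"wx":0,"wy":0,"wz":0},{"dx":0,"dy":0,"dz":-6.5,"wx":0,"wy":0,"wz":0},{"dx":0,"dy":0,"dz":-9.5,"wx":0,"wy":0,"wz":0},{"dx":0,"dy":0,"dz":-12,"wx":0,"wy":0,"wz":0},{"dx":0,"dy":0,"dz":-13.5,"wx":0,"wy":0,"wz":0},{"dx":0,"dy":0,"dz":-14,"wx":0,"wy":0,"wz":0},{"dx":0,"dy":0,"dz":-14,"wx":0,"wy":0,"wz":0},{"dx":0,"dy":0,"dz":-14,"wx":0,"wy":0,"wz":0}]' - 25
```

```text
t 21.2 d [-21.5   14.65 -16.76] w [ -0.   -0.  -86.8]
t: 22.5
eef_pos: [0.5859, 0.0639, 0.2212]
ee_rot: [3.14, -0.001, -1.651]
force: [0.2, 0.4, -2.0]
width: 0.0579
gripper_force: 24.8
```

```bash
python3 -m crank '[{"dx":-1,"dy":0.7,"dz":0,"wx":0,"wy":0,"wz":-6},{"dx":-3.5,"dy":2.4,"dz":0,"wx":0,"wy":0,"wz":-15},{"dx":-7,"dy":4.8,"dz":0,"wx":0,"wy":0,"wz":-24},{"dx":-10.5,"dy":7.2,"dz":0,"wx":0,"wy":0,"wz":-33},{"dx":-14,"dy":9.5,"dz":0,"wx":0,"wy":0,"wz":-43},{"dx":-17.5,"dy":11.9,"dz":0,"wx":0,"wy":0,"wz":-53},{"dx":-20.3,"dy":13.8,"dz":0,"wx":0,"wy":0,"wz":-63},{"dx":-21.5,"dy":14.6,"dz":0,"wx":0,"wy":0,"wz":-73},{"dx":-21.5,"dy":14.6,"dz":0,"wx":0,"wy":0,"wz":-82},{"dx":-21.5,"dy":14.6,"dz":0,"wx":0,"wy":0,"wz":-86.8}]'
python3 -c "
from h import *
go(.4575,.290,.0716,-7.8)"
```

```text
t: 23.75
eef_pos: [0.4575, 0.29, 0.2215]
ee_rot: [3.14, 0.001, -0.131]
force: [0.6, 0.5, -1.6]
width: 0.0577
gripper_force: 24.8
t 23.8 d [ 0.02 -0.02 14.99] w [0.1 0.1 0.3]
```

```bash
python3 -m crank '[{"dx":0,"dy":0,"dz":2,"wx":0,"wy":0,"wz":0},{"dx":0,"dy":0,"dz":5,"wx":0,"wy":0,"wz":0},{"dx":0,"dy":0,"dz":8,"wx":0,"wy":0,"wz":0},{"dx":0,"dy":0,"dz":11,"wx":0,"wy":0,"wz":0},{"dx":0,"dy":0,"dz":13,"wx":0,"wy":0,"wz":0},{"dx":0,"dy":0,"dz":14,"wx":0,"wy":0,"wz":0},{"dx":0,"dy":0,"dz":14.5,"wx":0,"wy":0,"wz":0},{"dx":0,"dy":0,"dz":14.8,"wx":0,"wy":0,"wz":0},{"dx":0,"dy":0,"dz":15,"wx":0,"wy":0,"wz":0},{"dx":0,"dy":0,"dz":15,"wx":0,"wy":0,"wz":0}]'
python3 -m crank '[{"dx":0,"dy":0,"dz":0,"wx":0,"wy":0,"wz":0},{"dx":0,"dy":0,"dz":0,"wx":0,"wy":0,"wz":0},{"dx":0,"dy":0,"dz":0,"wx":0,"wy":0,"wz":0},{"dx":0,"dy":0,"dz":0,"wx":0,"wy":0,"wz":0},{"dx":0,"dy":0,"dz":-1,"wx":0,"wy":0,"wz":0},{"dx":0,"dy":0,"dz":-3,"wx":0,"wy":0,"wz":0},{"dx":0,"dy":0,"dz":-6,"wx":0,"wy":0,"wz":0},{"dx":0,"dy":0,"dz":-9,"wx":0,"wy":0,"wz":0},{"dx":0,"dy":0,"dz":-12,"wx":0,"wy":0,"wz":0},{"dx":0,"dy":0,"dz":-13.5,"wx":0,"wy":0,"wz":0}]' 8.75 10
python3 -c "
from h import *
go(.525,.0075,.2,-4.6)"
```

```text
t: 25.0
eef_pos: [0.4581, 0.2901, 0.0727]
ee_rot: [-3.141, -0.0, -0.135]
force: [0.3, 0.1, -2.0]
width: 0.0577
gripper_force: 24.8
t: 26.25
eef_pos: [0.4585, 0.2905, 0.2097]
ee_rot: [-3.139, -0.002, -0.135]
force: [-0.9, 0.3, -0.7]
width: 0.0875
gripper_force: 0.0
t 26.2 d [10.4  27.14  0.92] w [-0.1 -0.1 -3.2]
```

```bash
python3 -m crank '[{"dx":0.8,"dy":2,"dz":0,"wx":0,"wy":0,"wz":-1},{"dx":2.5,"dy":6.5,"dz":0.5,"wx":0,"wy":0,"wz":-2},{"dx":4.2,"dy":11,"dz":1,"wx":0,"wy":0,"wz":-3.2},{"dx":6,"dy":15.5,"dz":1,"wx":0,"wy":0,"wz":-3.2},{"dx":7.7,"dy":20,"dz":1,"wx":0,"wy":0,"wz":-3.2},{"dx":9.4,"dy":24.5,"dz":1,"wx":0,"wy":0,"wz":-3.2},{"dx":10.4,"dy":27.1,"dz":1,"wx":0,"wy":0,"wz":-3.2},{"dx":10.4,"dy":27.1,"dz":1,"wx":0,"wy":0,"wz":-3.2},{"dx":10.4,"dy":27.1,"dz":1,"wx":0,"wy":0,"wz":-3.2},{"dx":10.4,"dy":27.1,"dz":1,"wx":0,"wy":0,"wz":-3.2}]'
python3 - <<'E'
from h import *
arm.grab_frame("wrist")
for d in arm.mark_of("wrist","tin_wide")[:2]: print(np.round(d["centre"],4),round(d["confidence"],2))
f=arm.grab_frame("top")
for q in ("tin_square","tin_slim","tin_wide","pad_square","gauge"):
  for d in arm.mark_of("top",q)[:1]: print(q,np.round(d["centre"],4),round(d["confidence"],2))
for d in arm.masks_of("top","pad_square")[:1]: print("pad",rect("top",d["pixels"],.015),d["confidence"])
cv2.imwrite("pics/t2.png",f[...,::-1])
go(.525,.0075,.067,-4.6)
E
```

```text
t: 27.5
eef_pos: [0.5242, 0.008, 0.1973]
ee_rot: [-3.142, 0.0, -0.079]
force: [0.3, 0.2, 0.3]
width: 0.0878
gripper_force: 0.0
[0.3838 0.0911 0.0029] 0.78
[0.5251 0.0095 0.013 ] 0.7
tin_slim [0.5428 0.2768 0.0086] 0.71
tin_wide [0.5276 0.0072 0.0143] 0.95
pad_square [0.5887 0.0632 0.0112] 0.68
gauge [0.5859 0.0054 0.0125] 0.39
pad (array([563.2,  68.2]), array([65.7, 21.2]), np.float32(85.1)) 0.55
t 27.9 d [ 6.000e-02 -1.000e-02  1.304e+01] w [-0. -0.  0.]
```

View pics/t2.png

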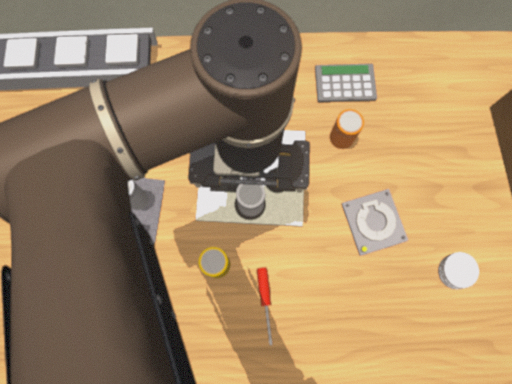

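The arm hovers over the board, with the wide tin's top visible at (250,197). The slim tin's top shows at (140,190) on the mat; the arm hides the square tin.

```bash
python3 -m crank '[{"dx":0.1,"dy":0,"dz":2,"wx":0,"wy":0,"wz":0},{"dx":0.1,"dy":0,"dz":4.5,"wx":0,"wy":0,"wz":0},{"dx":0.1,"dy":0,"dz":7,"wx":0,"wy":0,"wz":0},{"dx":0.1,"dy":0,"dz":9,"wx":0,"wy":0,"wz":0},{"dx":0.1,"dy":0,"dz":11,"wx":0,"wy":0,"wz":0},{"dx":0.1,"dy":0,"dz":12.2,"wx":0,"wy":0,"wz":0},{"dx":0.1,"dy":0,"dz":13,"wx":0,"wy":0,"wz":0},{"dx":0.1,"dy":0,"dz":13,"wx":0,"wy":0,"wz":0},{"dx":0.1,"dy":0,"dz":13,"wx":0,"wy":0,"wz":0},{"dx":0.1,"dy":0,"dz":13,"wx":0,"wy":0,"wz":0}]'
python3 -m crank '[{"dx":0,"dy":0,"dz":0,"wx":0,"wy":0,"wz":0},{"dx":0,"dy":0,"dz":0,"wx":0,"wy":0,"wz":0},{"dx":0,"dy":0,"dz":0,"wx":0,"wy":0,"wz":0},{"dx":0,"dy":0,"dz":0,"wx":0,"wy":0,"wz":0},{"dx":0,"dy":0,"dz":0,"wx":0,"wy":0,"wz":0},{"dx":0,"dy":0,"dz":0,"wx":0,"wy":0,"wz":0},{"dx":0,"dy":0,"dz":0,"wx":0,"wy":0,"wz":0},{"dx":0,"dy":0,"dz":0,"wx":0,"wy":0,"wz":0},{"dx":0,"dy":0,"dz":0,"wx":0,"wy":0,"wz":0},{"dx":0,"dy":0,"dz":0,"wx":0,"wy":0,"wz":0}]' 5.9 22
```

```text
t: 29.2
eef_pos: [0.5259, 0.0074, 0.068]
ee_rot: [-3.141, -0.001, -0.08]
force: [0.3, -0.8, -0.2]
width: 0.0876
gripper_force: 0.0
t: 30.45
eef_pos: [0.5255, 0.0073, 0.0674]
ee_rot: [-3.141, -0.0, -0.08]
force: [-0.0, 1.6, 1.4]
width: 0.061
gripper_force: 22.0
```

```bash
python3 -m crank '[{"dx":0,"dy":0,"dz":-0.5,"wx":0,"wy":0,"wz":0},{"dx":0,"dy":0,"dz":-1.5,"wx":0,"wy":0,"wz":0},{"dx":0,"dy":0,"dz":-3.5,"wx":0,"wy":0,"wz":0},{"dx":0,"dy":0,"dz":-6.5,"wx":0,"wy":0,"wz":0},{"dx":0,"dy":0,"dz":-9.5,"wx":0,"wy":0,"wz":0},{"dx":0,"dy":0,"dz":-12.5,"wx":0,"wy":0,"wz":0},{"dx":0,"dy":0,"dz":-14.3,"wx":0,"wy":0,"wz":0},{"dx":-1,"dy":-1.6,"dz":-14.5,"wx":0,"wy":0,"wz":0},{"dx":-3,"dy":-4.8,"dz":-14.5,"wx":0,"wy":0,"wz":0},{"dx":-5,"dy":-8,"dz":-14.5,"wx":0,"wy":0,"wz":0}]' - 25
python3 -c "
from h import *
go(.373,.3016,.212,-7.8)"
```

```text
t: 31.7
eef_pos: [0.4813, 0.0914, 0.2129]
ee_rot: [-3.141, -0.0, -0.081]
force: [0.5, -0.2, -1.5]
width: 0.0608
gripper_force: 25.0
t 31.7 d [-12.49 -20.07   0.09] w [-0.  -0.   3.2]
```

```bash
python3 -m crank '[{"dx":-2,"dy":-3.2,"dz":0,"wx":0,"wy":0,"wz":1},{"dx":-4.3,"dy":-6.9,"dz":0,"wx":0,"wy":0,"wz":2},{"dx":-6.8,"dy":-10.9,"dz":0,"wx":0,"wy":0,"wz":3},{"dx":-9.2,"dy":-14.8,"dz":0,"wx":0,"wy":0,"wz":3.2},{"dx":-11.5,"dy":-18.4,"dz":0,"wx":0,"wy":0,"wz":3.2},{"dx":-12.5,"dy":-20.1,"dz":0,"wx":0,"wy":0,"wz":3.2},{"dx":-12.5,"dy":-20.1,"dz":3,"wx":0,"wy":0,"wz":3.2},{"dx":-12.5,"dy":-20.1,"dz":7,"wx":0,"wy":0,"wz":3.2},{"dx":-12.5,"dy":-20.1,"dz":10.5,"wx":0,"wy":0,"wz":3.2},{"dx":-12.5,"dy":-20.1,"dz":12.5,"wx":0,"wy":0,"wz":3.2}]'
python3 -c "
from h import *
go(.373,.3016,.0568,-7.8)"
```

```text
t: 32.95
eef_pos: [0.373, 0.3, 0.0859]
ee_rot: [3.139, 0.001, -0.136]
force: [-0.9, 0.2, -2.2]
width: 0.061
gripper_force: 25.0
t 33.0 d [-0.02 -0.17  2.91] w [0.1 0.1 0. ]
```

```bash
python3 -m crank '[{"dx":0,"dy":0,"dz":0.5,"wx":0,"wy":0,"wz":0},{"dx":0,"dy":0,"dz":1.2,"wx":0,"wy":0,"wz":0},{"dx":0,"dy":0,"dz":1.9,"wx":0,"wy":0,"wz":0},{"dx":0,"dy":0,"dz":2.4,"wx":0,"wy":0,"wz":0},{"dx":0,"dy":0,"dz":2.7,"wx":0,"wy":0,"wz":0},{"dx":0,"dy":0,"dz":2.9,"wx":0,"wy":0,"wz":0},{"dx":0,"dy":0,"dz":2.9,"wx":0,"wy":0,"wz":0},{"dx":0,"dy":0,"dz":2.9,"wx":0,"wy":0,"wz":0},{"dx":0,"dy":0,"dz":2.9,"wx":0,"wy":0,"wz":0},{"dx":0,"dy":0,"dz":2.9,"wx":0,"wy":0,"wz":0}]'
python3 -m crank '[{"dx":0,"dy":0,"dz":0,"wx":0,"wy":0,"wz":0},{"dx":0,"dy":0,"dz":0,"wx":0,"wy":0,"wz":0},{"dx":0,"dy":0,"dz":0,"wx":0,"wy":0,"wz":0},{"dx":0,"dy":0,"dz":0,"wx":0,"wy":0,"wz":0},{"dx":0,"dy":0,"dz":-1,"wx":0,"wy":0,"wz":0},{"dx":0,"dy":0,"dz":-3,"wx":0,"wy":0,"wz":0},{"dx":0,"dy":0,"dz":-6,"wx":0,"wy":0,"wz":0},{"dx":0,"dy":0,"dz":-9,"wx":0,"wy":0,"wz":0},{"dx":0,"dy":0,"dz":-12,"wx":0,"wy":0,"wz":0},{"dx":0,"dy":0,"dz":-14.5,"wx":0,"wy":0,"wz":0}]' 8.75 10
python3 -c "
from h import *
go(.5855,-.04,.24,-94.6)"
```

```text
t: 34.2
eef_pos: [0.3734, 0.3014, 0.0585]
ee_rot: [-3.141, -0.0, -0.135]
force: [0.9, 0.1, -1.7]
width: 0.061
gripper_force: 25.0
t: 35.45
eef_pos: [0.3735, 0.3014, 0.2055]
ee_rot: [-3.14, -0.001, -0.135]
force: [0.7, -0.1, 0.1]
width: 0.0874
gripper_force: 0.0
t 35.5 d [25.62 30.97 -3.48] w [-0.1  0.  86.8]
```

```bash
python3 -m crank '[{"dx":2,"dy":2,"dz":-1,"wx":0,"wy":0,"wz":8},{"dx":5.5,"dy":5.4,"dz":-3,"wx":0,"wy":0,"wz":18},{"dx":9,"dy":8.8,"dz":-3.5,"wx":0,"wy":0,"wz":28},{"dx":12.5,"dy":12.2,"dz":-3.5,"wx":0,"wy":0,"wz":38},{"dx":16,"dy":15.6,"dz":-3.5,"wx":0,"wy":0,"wz":48},{"dx":19.5,"dy":19,"dz":-3.5,"wx":0,"wy":0,"wz":58},{"dx":22.5,"dy":22,"dz":-3.5,"wx":0,"wy":0,"wz":68},{"dx":24.3,"dy":23.7,"dz":-3.5,"wx":0,"wy":0,"wz":78},{"dx":24.6,"dy":24,"dz":-3.5,"wx":0,"wy":0,"wz":86.8},{"dx":24.6,"dy":24,"dz":-3.5,"wx":0,"wy":0,"wz":86.8}]'
python3 - <<'E'
from h import *
f=arm.grab_frame("wrist"); cv2.imwrite("pics/w6.png",f[...,::-1])
for q in ("gauge","pad_slim","pad_wide","pad_square"):
  for d in arm.mark_of("wrist",q)[:1]: print(q,np.round(d["centre"],4),round(d["confidence"],2))
  for d in arm.masks_of("wrist",q)[:1]: print(rect("wrist",d["pixels"],.015 if q!="gauge" else .024),round(d["confidence"],2))
E
```

```text
t: 36.7
eef_pos: [0.5847, 0.0297, 0.2387]
ee_rot: [-3.142, -0.0, -1.65]
force: [-0.6, -1.0, 0.3]
width: 0.0874
gripper_force: 0.0
gauge [0.5823 0.0044 0.0181] 0.69
(array([589.1,   7.5]), array([51. , 42.1]), np.float32(18.0)) 0.86
pad_slim [ 0.5779 -0.0564  0.0102] 0.95
pad_wide [0.5207 0.0093 0.0127] 0.93
(array([520.5,  10.5]), array([73.9, 70.7]), np.float32(89.1)) 0.69
pad_square [0.5886 0.0701 0.0152] 0.86
(array([587.4,  67. ]), array([70.2, 71. ]), np.float32(175.5)) 0.75
```

View pics/w6.png

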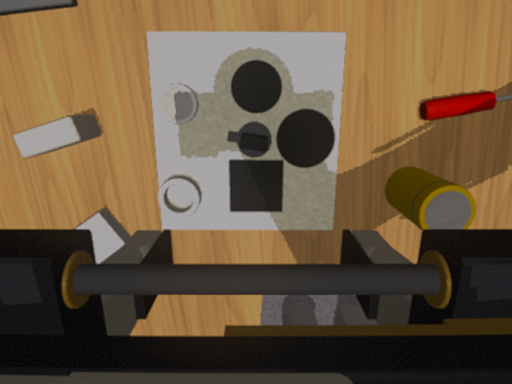

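The wrist view shows the empty pads: slim at (256,86), wide at (305,138), square at (256,186). The gauge is at (255,139) with its lug pointing left, roughly world +x. I'll measure the pads and lug angle precisely.

Run:
```python
from h import *
f=cv2.imread("pics/w6.png"); g=f.max(2)
m=(g<45).astype(np.uint8); m[:40]=0; m[225:]=0; m[:,:200]=0; m[:,350:]=0
n,l,s,c=cv2.connectedComponentsWithStats(m)
for i in range(1,n):
    if s[i,4]>300:
        w=world("wrist",[c[i]],.015)[0]; print("dark",s[i],c[i].round(1),w.round(4),rect("wrist",l==i,.015))
for d in arm.masks_of("wrist","gauge")[:1]:
    p=d["pixels"]; cv2.imwrite("pics/gm.png",p*255)
    ys,xs=np.nonzero(p); w=world("wrist",np.c_[xs,ys],.024)
x=cv2.resize(f[110:170,215:290],None,fx=8,fy=8,interpolation=2)
cv2.imwrite("pics/g1.png",x)
```

```text
dark [ 232   61   49   51 1957] [256.   86.3] [ 0.5781 -0.0565  0.015 ] (array([578.1, -56.4]), array([57.8, 58.1]), np.float32(175.5))
dark [ 277  110   56   57 2515] [304.9 137.9] [0.5217 0.01   0.015 ] (array([522. ,  10.9]), array([70.1, 69.7]), np.float32(85.6))
dark [239 132  30  21 471] [253.9 141.6] [0.586  0.0096 0.015 ] (array([586.1,   9.6]), array([21.8, 35.8]), np.float32(165.1))
dark [ 230  161   53   50 2352] [257.2 184.3] [0.5862 0.0654 0.015 ] (array([587.9,  67.6]), array([66.2, 66.7]), np.float32(175.5))[ WARN:0@0.097] global loadsave.cpp:1063 imwrite_ Unsupported depth image for selected encoder is fallbacked to CV_8U.
```

View pics/g1.png

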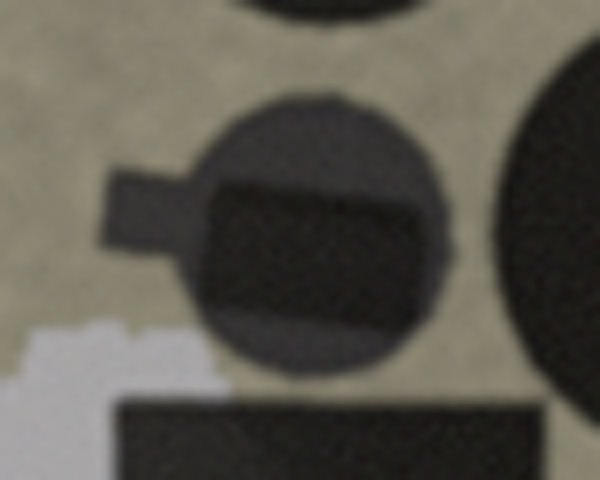

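Run:
```python
from h import *
P=np.array([[315,235],[104,208],[110,170],[190,178],[100,246],[180,253]])/8+[215,110]
w=world("wrist",P,.024)*1000; print(w.round(1)[:,:2])
an=lambda a,b:np.degrees(np.arctan2(*(a-b)[1::-1]))
print("lug",an(w[1],w[0]),an(w[2],w[3]),an(w[4],w[5]))
G=world("wrist",np.array([[217,184],[420,210]])/8+[215,110],.054)*1000
G2=world("wrist",np.array([[217,184],[420,210],[205,308],[408,330]])/8+[215,110],.054)*1000
print("grip",an(G[0],G[1]),an(G2[2],G2[3]),G2.mean(0))
```

```text
[[585.    5.8]
 [617.   -0.9]
 [615.5  -6.6]
 [603.4  -4.4]
 [618.2   4.8]
 [606.    6.9]]
lug -11.794742560784517 -10.208151352156689 -9.535154518840564
grip -11.758762512252899 -10.726288753951701 [585.17446045   5.51199001  54.        ]
```

```bash
python3 -c "
from h import *
go(.585,.0056,.08,169.1)"
python3 -m crank '[{"dx":0,"dy":0,"dz":0,"wx":0,"wy":0,"wz":10},{"dx":0,"dy":0,"dz":0,"wx":0,"wy":0,"wz":20},{"dx":0,"dy":0,"dz":0,"wx":0,"wy":0,"wz":30},{"dx":0,"dy":0,"dz":0,"wx":0,"wy":0,"wz":40},{"dx":0,"dy":0,"dz":0,"wx":0,"wy":0,"wz":50},{"dx":0,"dy":0,"dz":0,"wx":0,"wy":0,"wz":60},{"dx":0,"dy":0,"dz":0,"wx":0,"wy":0,"wz":70},{"dx":0,"dy":0,"dz":0,"wx":0,"wy":0,"wz":80},{"dx":0,"dy":0,"dz":0,"wx":0,"wy":0,"wz":90},{"dx":0,"dy":0,"dz":0,"wx":0,"wy":0,"wz":96.3}]'
python3 -c "
from h import *
go(.585,.0056,.0275,169.1)"
```

```text
t 37.2 d [ 2.48 -0.24 15.85] w [-0.   0.  96.4]
t: 38.45
eef_pos: [0.5846, 0.0304, 0.2384]
ee_rot: [-3.142, -0.0, 2.948]
force: [0.3, -0.4, -0.5]
width: 0.0877
gripper_force: 0.0
t 38.5 d [-0.51 -2.42 21.09] w [-0.  -0.  -0.2]
```

```bash
python3 -m crank '[{"dx":-0.2,"dy":-1,"dz":2,"wx":0,"wy":0,"wz":0},{"dx":-0.5,"dy":-2.4,"dz":5,"wx":0,"wy":0,"wz":0},{"dx":-0.5,"dy":-2.4,"dz":9,"wx":0,"wy":0,"wz":0},{"dx":-0.5,"dy":-2.4,"dz":13,"wx":0,"wy":0,"wz":0},{"dx":-0.5,"dy":-2.4,"dz":16,"wx":0,"wy":0,"wz":0},{"dx":-0.5,"dy":-2.4,"dz":18.5,"wx":0,"wy":0,"wz":0},{"dx":-0.5,"dy":-2.4,"dz":20,"wx":0,"wy":0,"wz":0},{"dx":-0.5,"dy":-2.4,"dz":20.7,"wx":0,"wy":0,"wz":0},{"dx":-0.5,"dy":-2.4,"dz":21,"wx":0,"wy":0,"wz":0},{"dx":-0.5,"dy":-2.4,"dz":21,"wx":0,"wy":0,"wz":0}]' 4.5 10
python3 -m crank '[{"dx":0,"dy":0,"dz":0,"wx":0,"wy":0,"wz":0},{"dx":0,"dy":0,"dz":0,"wx":0,"wy":0,"wz":0},{"dx":0,"dy":0,"dz":0,"wx":0,"wy":0,"wz":0},{"dx":0,"dy":0,"dz":0,"wx":0,"wy":0,"wz":0},{"dx":0,"dy":0,"dz":0,"wx":0,"wy":0,"wz":0},{"dx":0,"dy":0,"dz":0,"wx":0,"wy":0,"wz":0},{"dx":0,"dy":0,"dz":0,"wx":0,"wy":0,"wz":0},{"dx":0,"dy":0,"dz":0,"wx":0,"wy":0,"wz":0},{"dx":0,"dy":0,"dz":0,"wx":0,"wy":0,"wz":0},{"dx":0,"dy":0,"dz":0,"wx":0,"wy":0,"wz":0}]' 1.3 20
```

```text
t: 39.7
eef_pos: [0.5855, 0.0059, 0.029]
ee_rot: [3.141, 0.001, 2.952]
force: [0.6, 0.1, -0.6]
width: 0.0451
gripper_force: 0.0
t: 40.95
eef_pos: [0.5851, 0.0058, 0.0284]
ee_rot: [3.142, 0.0, 2.952]
force: [0.6, 0.6, -0.1]
width: 0.0132
gripper_force: 0.0
```

Run:
```python
from h import *
print(arm.get_state()["width"],arm.get_state()["gripper_force"])
f=arm.grab_frame("wrist"); b=arm.grab_frame("scene")
k=arm.calibration("scene");T=np.linalg.inv(k["world_from_camera"]);s=arm.get_state()
c=np.hstack([cv2.resize(f[100:300,130:380],(400,320)),cv2.resize(b[120:260,200:375],(400,320),interpolation=2)])
cv2.imwrite("pics/w7.png",c[...,::-1])
```

```text
0.01322166114927758 0.0
```

View pics/w7.png

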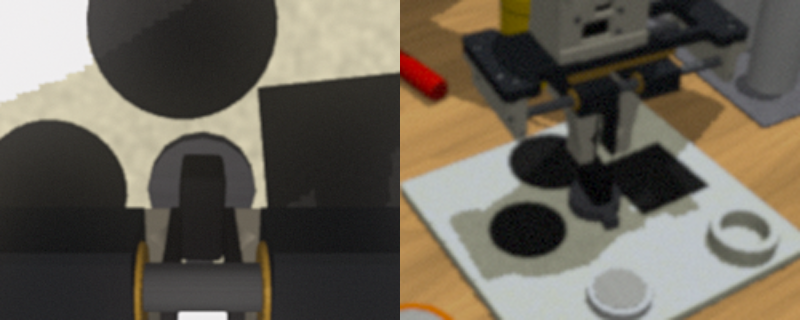

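The left half shows the black grip between the two fingers, and the gauge is upright in the scene view. But the gripper reads 13 mm with no force, so I'll reopen and close again in steps.

```bash
Z='{"dx":0}'; python3 -m crank '[{"dx":0,"dy":0,"dz":0,"wx":0,"wy":0,"wz":0},{"dx":0,"dy":0,"dz":0,"wx":0,"wy":0,"wz":0},{"dx":0,"dy":0,"dz":0,"wx":0,"wy":0,"wz":0},{"dx":0,"dy":0,"dz":0,"wx":0,"wy":0,"wz":0},{"dx":0,"dy":0,"dz":0,"wx":0,"wy":0,"wz":0},{"dx":0,"dy":0,"dz":0,"wx":0,"wy":0,"wz":0},{"dx":0,"dy":0,"dz":0,"wx":0,"wy":0,"wz":0},{"dx":0,"dy":0,"dz":0,"wx":0,"wy":0,"wz":0},{"dx":0,"dy":0,"dz":0,"wx":0,"wy":0,"wz":0},{"dx":0,"dy":0,"dz":0,"wx":0,"wy":0,"wz":0}]' 2.1 10
python3 -m crank '[{"dx":0,"dy":0,"dz":0,"wx":0,"wy":0,"wz":0},{"dx":0,"dy":0,"dz":0,"wx":0,"wy":0,"wz":0},{"dx":0,"dy":0,"dz":0,"wx":0,"wy":0,"wz":0},{"dx":0,"dy":0,"dz":0,"wx":0,"wy":0,"wz":0},{"dx":0,"dy":0,"dz":0,"wx":0,"wy":0,"wz":0},{"dx":0,"dy":0,"dz":0,"wx":0,"wy":0,"wz":0},{"dx":0,"dy":0,"dz":0,"wx":0,"wy":0,"wz":0},{"dx":0,"dy":0,"dz":0,"wx":0,"wy":0,"wz":0},{"dx":0,"dy":0,"dz":0,"wx":0,"wy":0,"wz":0},{"dx":0,"dy":0,"dz":0,"wx":0,"wy":0,"wz":0}]' 1.5 20
```

```text
t: 42.3
eef_pos: [0.585, 0.0057, 0.0283]
ee_rot: [-3.142, -0.0, 2.952]
force: [0.1, -0.2, 0.8]
width: 0.0209
gripper_force: 0.0
t: 43.55
eef_pos: [0.585, 0.0058, 0.0284]
ee_rot: [3.142, -0.0, 2.952]
force: [-0.8, 0.3, 0.5]
width: 0.015
gripper_force: 0.0
```

```bash
python3 -m crank '[{"dx":0,"dy":0,"dz":0,"wx":0,"wy":0,"wz":0},{"dx":0,"dy":0,"dz":0,"wx":0,"wy":0,"wz":0},{"dx":0,"dy":0,"dz":0,"wx":0,"wy":0,"wz":0},{"dx":0,"dy":0,"dz":0,"wx":0,"wy":0,"wz":0},{"dx":0,"dy":0,"dz":0,"wx":0,"wy":0,"wz":0},{"dx":0,"dy":0,"dz":0,"wx":0,"wy":0,"wz":0},{"dx":0,"dy":0,"dz":0,"wx":0,"wy":0,"wz":0},{"dx":0,"dy":0,"dz":0,"wx":0,"wy":0,"wz":0},{"dx":0,"dy":0,"dz":0,"wx":0,"wy":0,"wz":0},{"dx":0,"dy":0,"dz":0,"wx":0,"wy":0,"wz":0}]' 0.9 20
```

```text
t: 44.8
eef_pos: [0.5851, 0.0058, 0.0283]
ee_rot: [3.142, -0.0, 2.952]
force: [0.2, 0.2, -0.5]
width: 0.0091
gripper_force: 0.0
```

Nothing was gripped even at 9 mm. Together with the first slim-tin try, this means the real fingertips sit about 30 mm above the reported TCP. The earlier crop agrees: the finger ended at the projected points 30 mm above the tip. I'll open and feel downwards for the disc.

```bash
python3 -m crank '[{"dx":0,"dy":0,"dz":0,"wx":0,"wy":0,"wz":0},{"dx":0,"dy":0,"dz":0,"wx":0,"wy":0,"wz":0},{"dx":0,"dy":0,"dz":0,"wx":0,"wy":0,"wz":0},{"dx":0,"dy":0,"dz":0.3,"wx":0,"wy":0,"wz":0},{"dx":0,"dy":0,"dz":0.7,"wx":0,"wy":0,"wz":0},{"dx":0,"dy":0,"dz":1.1,"wx":0,"wy":0,"wz":0},{"dx":0,"dy":0,"dz":1.5,"wx":0,"wy":0,"wz":0},{"dx":0,"dy":0,"dz":1.8,"wx":0,"wy":0,"wz":0},{"dx":0,"dy":0,"dz":2,"wx":0,"wy":0,"wz":0},{"dx":0,"dy":0,"dz":2,"wx":0,"wy":0,"wz":0}]' 3.2 10
python3 - <<'E'
from h import *
b=arm.grab_frame("scene"); s=arm.get_state()
k=arm.calibration("scene");T=np.linalg.inv(k["world_from_camera"])
K=np.array([[k["fx"],0,k["cx"]],[0,k["fy"],k["cy"]],[0,0,1]])
P=s["eef_pos"]+np.array([[0,0,.03],[0,.025,.03],[0,-.025,.03]])
p=cv2.projectPoints(P,cv2.Rodrigues(T[:3,:3])[0],T[:3,3],K,np.array(k["dist_coeffs"]))[0][:,0]
c=cv2.resize(b[130:230,230:350],None,fx=6,fy=6,interpolation=2)
for q in p: cv2.circle(c,tuple(int(v) for v in (q-[230,130])*6),3,(255,0,0),-1)
cv2.imwrite("pics/s8.png",c[...,::-1])
E
```

```text
t: 46.05
eef_pos: [0.585, 0.0058, 0.0082]
ee_rot: [-3.141, -0.0, 2.952]
force: [-0.1, -0.0, 0.2]
width: 0.0321
gripper_force: 0.0
```

View pics/s8.png

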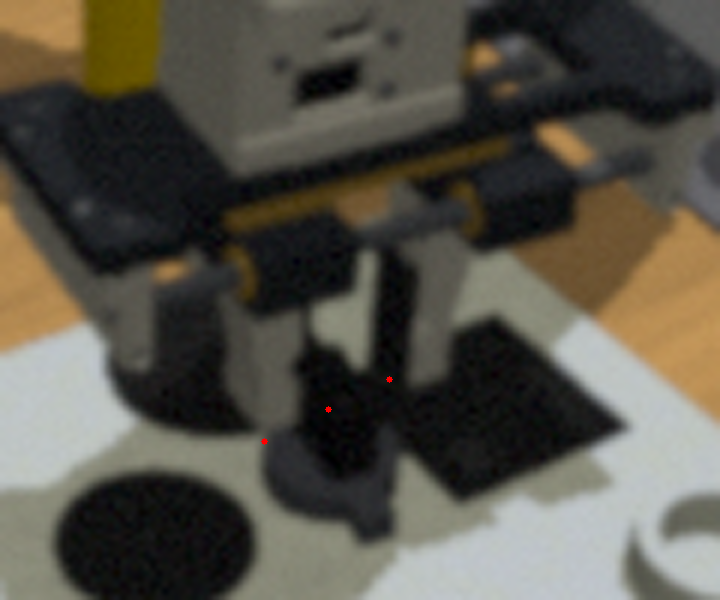

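The red marks, 30 mm above the reported TCP, fall right at the fingertips near (270,430). The tips are therefore about 31 mm above the reported TCP, with the grip between them at (340,400). I'll lower 1 cm and close.

```bash
python3 -m crank '[{"dx":0,"dy":0,"dz":0.3,"wx":0,"wy":0,"wz":0},{"dx":0,"dy":0,"dz":0.6,"wx":0,"wy":0,"wz":0},{"dx":0,"dy":0,"dz":0.8,"wx":0,"wy":0,"wz":0},{"dx":0,"dy":0,"dz":1,"wx":0,"wy":0,"wz":0},{"dx":0,"dy":0,"dz":1,"wx":0,"wy":0,"wz":0},{"dx":0,"dy":0,"dz":1,"wx":0,"wy":0,"wz":0},{"dx":0,"dy":0,"dz":1,"wx":0,"wy":0,"wz":0},{"dx":0,"dy":0,"dz":1,"wx":0,"wy":0,"wz":0},{"dx":0,"dy":0,"dz":1,"wx":0,"wy":0,"wz":0},{"dx":0,"dy":0,"dz":1,"wx":0,"wy":0,"wz":0}]'
python3 -m crank '[{"dx":0,"dy":0,"dz":0,"wx":0,"wy":0,"wz":0},{"dx":0,"dy":0,"dz":0,"wx":0,"wy":0,"wz":0},{"dx":0,"dy":0,"dz":0,"wx":0,"wy":0,"wz":0},{"dx":0,"dy":0,"dz":0,"wx":0,"wy":0,"wz":0},{"dx":0,"dy":0,"dz":0,"wx":0,"wy":0,"wz":0},{"dx":0,"dy":0,"dz":0,"wx":0,"wy":0,"wz":0},{"dx":0,"dy":0,"dz":0,"wx":0,"wy":0,"wz":0},{"dx":0,"dy":0,"dz":0,"wx":0,"wy":0,"wz":0},{"dx":0,"dy":0,"dz":0,"wx":0,"wy":0,"wz":0},{"dx":0,"dy":0,"dz":0,"wx":0,"wy":0,"wz":0}]' 1.2 20
```

```text
t: 47.35
eef_pos: [0.585, 0.0058, -0.0016]
ee_rot: [3.142, -0.0, 2.952]
force: [-1.1, 0.2, 0.3]
width: 0.0318
gripper_force: 0.0
t: 48.6
eef_pos: [0.585, 0.0058, -0.0017]
ee_rot: [-3.142, -0.0, 2.952]
force: [0.4, -0.3, 0.2]
width: 0.0157
gripper_force: 20.0
```

```bash
python3 -c "
from h import *
go(.472,-.282,.2,194.2)"
python3 -m crank '[{"dx":0,"dy":0,"dz":-0.3,"wx":0,"wy":0,"wz":0},{"dx":0,"dy":0,"dz":-1,"wx":0,"wy":0,"wz":0},{"dx":0,"dy":0,"dz":-2.5,"wx":0,"wy":0,"wz":0},{"dx":0,"dy":0,"dz":-5,"wx":0,"wy":0,"wz":0},{"dx":0,"dy":0,"dz":-8,"wx":0,"wy":0,"wz":0},{"dx":0,"dy":0,"dz":-11.5,"wx":0,"wy":0,"wz":0},{"dx":0,"dy":0,"dz":-15,"wx":0,"wy":0,"wz":0},{"dx":0,"dy":0,"dz":-18,"wx":0,"wy":0,"wz":0},{"dx":0,"dy":0,"dz":-20,"wx":0,"wy":0,"wz":0},{"dx":0,"dy":0,"dz":-20,"wx":0,"wy":0,"wz":0}]'
```

```text
t 48.6 d [  5.68 -30.39 -20.16] w [ -0.   -0.  -25.1]
t: 49.85
eef_pos: [0.586, 0.006, 0.2011]
ee_rot: [3.14, 0.004, 2.952]
force: [0.3, 0.5, -1.7]
width: 0.0161
gripper_force: 20.0
```

```bash
python3 -m crank '[{"dx":0.3,"dy":-1.5,"dz":0,"wx":0,"wy":0,"wz":-3},{"dx":1,"dy":-5.5,"dz":0,"wx":0,"wy":0,"wz":-6},{"dx":1.8,"dy":-9.5,"dz":0,"wx":0,"wy":0,"wz":-10},{"dx":2.5,"dy":-13.5,"dz":0,"wx":0,"wy":0,"wz":-14},{"dx":3.3,"dy":-17.5,"dz":0,"wx":0,"wy":0,"wz":-18},{"dx":4,"dy":-21.5,"dz":0,"wx":0,"wy":0,"wz":-21},{"dx":4.8,"dy":-25.5,"dz":0,"wx":0,"wy":0,"wz":-24},{"dx":5.5,"dy":-29,"dz":0,"wx":0,"wy":0,"wz":-25.1},{"dx":5.7,"dy":-30.4,"dz":0,"wx":0,"wy":0,"wz":-25.1},{"dx":5.7,"dy":-30.4,"dz":0,"wx":0,"wy":0,"wz":-25.1}]'
python3 - <<'E'
from h import *
f=arm.grab_frame("wrist")
for d in arm.mark_of("wrist","station")[:1]: print(np.round(d["centre"],4),round(d["confidence"],2))
for d in arm.masks_of("wrist","station")[:1]: print(rect("wrist",d["pixels"],.012),round(d["confidence"],2))
for d in arm.mark_of("top","station")[:1]: print("top",np.round(d["centre"],4),round(d["confidence"],2))
np.save("w9.npy",f); cv2.imwrite("pics/w9.png",f[...,::-1])
b=arm.grab_frame("top")
ok=0
for q in ("tin_slim","tin_square","tin_wide"):
  for d in arm.mark_of("top",q)[:2]: print(q,np.round(d["centre"],3),round(d["confidence"],2))
E
```

```text
t: 51.1
eef_pos: [0.4712, -0.2824, 0.1977]
ee_rot: [3.141, -0.001, -2.895]
force: [0.7, 0.9, -2.7]
width: 0.0157
gripper_force: 20.0
[ 0.4736 -0.2767  0.0043] 0.64
(array([ 473.6, -279.8]), array([130.7, 121.9]), np.float32(15.2)) 0.97
top [ 0.4718 -0.2806  0.0032] 0.94
tin_slim [0.541 0.275 0.005] 0.78
tin_square [0.455 0.286 0.003] 0.91
tin_wide [0.373 0.3   0.004] 0.94
tin_wide [ 0.381  0.086 -0.001] 0.81
```

View pics/w9.png

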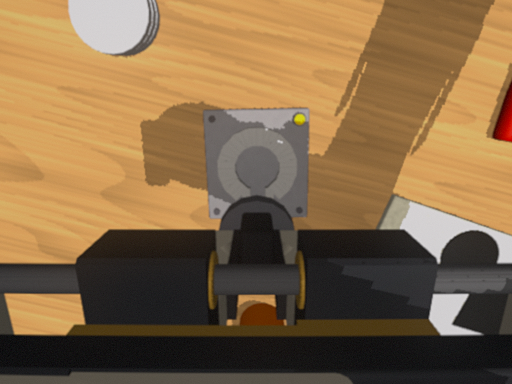

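The wrist view shows the station plate from (205,108) to (308,217), the pocket centre near (257,168) and the yellow dot at (300,118). The slot end is hidden beneath the held gauge. I'll compute the axis from these.

Run:
```python
from h import *
f=np.load("w9.npy"); g=cv2.GaussianBlur(cv2.cvtColor(f,cv2.COLOR_RGB2GRAY),(3,3),0).astype(float)
print(world("wrist",[[256.5,167.5]],.022).round(4))
# radial edge search around (257,168) over the visible directions
for r0,r1,z,nm in ((15,30,.022,"inner"),(31,46,.022,"outer")):
    pts=[]
    for a in np.radians(np.arange(170,371,4)):
        r=np.arange(r0,r1,.5); p=np.c_[257+r*np.cos(a),168+r*np.sin(a)]
        v=cv2.remap(g.astype(np.float32),p[:,0].astype(np.float32)[None],p[:,1].astype(np.float32)[None],1)[0]
        d=np.gradient(v); i=np.argmax(d) if nm=="inner" else np.argmin(d); pts.append(p[i])
    w=world("wrist",pts,z)[:,:2]
    from scipy.optimize import least_squares
    s=least_squares(lambda q:np.hypot(*(w-q[:2]).T)-q[2],[.472,-.281,.03],loss="soft_l1",f_scale=.001)
    print(nm,s.x.round(4),np.median(abs(s.fun)).round(4))
t=cv2.imread("pics/top0.png")
P=np.array([[502-375,90-0]])  # slot end in crop1 (3x), offset (325,175)
slot=np.array([[515-375,92]])/3+[325,175]
print("slot dir from top",world("top",slot,.012))
s=arm.get_state(); print(s["eef_pos"],np.degrees(s["ee_rot"]))
```

```text
[[ 0.4748 -0.2803  0.022 ]]
inner [ 0.4752 -0.2798  0.0256] 0.0002
outer [ 0.4754 -0.2799  0.0456] 0.0003
slot dir from top [[ 0.50956495 -0.27854372  0.012     ]]
[ 0.47206584 -0.28148345  0.1983861 ] [ 1.79999805e+02  7.04245933e-03 -1.65713478e+02]
```

Run:
```python
from h import *
print(world("top",[[376.7,220.7],[371.7,205.7]],.022).round(4))
f=cv2.imread("pics/top0.png"); g=cv2.cvtColor(f,cv2.COLOR_BGR2GRAY); m=cv2.resize(g[195:247,350:404],None,fx=1,fy=1)
# ring: bright blob in the plate
b=(g>150).astype(np.uint8); b[:185]=0;b[250:]=0;b[:,:345]=0;b[:,:]*=1;b[:,406:]=0
hs=cv2.cvtColor(f,cv2.COLOR_BGR2HSV); b[hs[...,1]>60]=0
n,l,s,c=cv2.connectedComponentsWithStats(b); i=1+np.argmax(s[1:,4]); print(s[i],c[i])
for r in range(s[i][1]-1,s[i][1]+s[i][3]+1): print("".join("#" if l[r,k]==i else "." for k in range(s[i][0]-1,s[i][0]+s[i][2]+1)))
```

```text
[[ 0.4718 -0.2842  0.022 ]
 [ 0.5075 -0.2757  0.022 ]]
[358 201  37  38 500] [376.036 222.092]
.......................................
................###....................
..............######...................
..........######.###...................
.......#####......##....##.............
.......###.........#....##.#...........
........#..........##.######.#.........
........##..........#######.#.#........
........##..........###.######.#.......
........###............#########.......
....##.####..............###.#####.....
...#######.................########....
...#######..................#####.#....
...#######...................#######...
..#######.....................######...
..#######.....................######...
.#######.......................###.##..
.##....#.......................######..
.###...........................######..
..#####........................##.####.
.######.........................######.
.#####.#........................#####..
.#######.......................##.####.
.#######........................######.
..#######......................#######.
..#######......................######..
..########....................#######..
...#######....................######...
...########..................#######...
....#######..................#######...
....##########...............#####.....
.....###########.........##....####....
.......###########....#####..######....
.......############..#############.....
.........##########.#############......
.........##########.#.########.........
...........###################.........
.............###############...........
...............##########..............
.......................................
```

```bash
python3 -c "
from h import *
go(.475,-.2804,.014,194.7)"
```

```text
t 51.5 d [-0.31  0.03 18.44] w [ 0.   0.  -0.4]
```

```bash
python3 -m crank '[{"dx":-0.3,"dy":0,"dz":2,"wx":0,"wy":0,"wz":-0.4},{"dx":-0.3,"dy":0,"dz":5,"wx":0,"wy":0,"wz":-0.4},{"dx":-0.3,"dy":0,"dz":9,"wx":0,"wy":0,"wz":-0.4},{"dx":-0.3,"dy":0,"dz":12.5,"wx":0,"wy":0,"wz":-0.4},{"dx":-0.3,"dy":0,"dz":15,"wx":0,"wy":0,"wz":-0.4},{"dx":-0.3,"dy":0,"dz":17,"wx":0,"wy":0,"wz":-0.4},{"dx":-0.3,"dy":0,"dz":18,"wx":0,"wy":0,"wz":-0.4},{"dx":-0.3,"dy":0,"dz":18.4,"wx":0,"wy":0,"wz":-0.4},{"dx":-0.3,"dy":0,"dz":18.4,"wx":0,"wy":0,"wz":-0.4},{"dx":-0.3,"dy":0,"dz":18.4,"wx":0,"wy":0,"wz":-0.4}]'
python3 -m crank '[{"dx":0,"dy":0,"dz":0.1,"wx":0,"wy":0,"wz":0},{"dx":0,"dy":0,"dz":0.2,"wx":0,"wy":0,"wz":0},{"dx":0,"dy":0,"dz":0.3,"wx":0,"wy":0,"wz":0},{"dx":0,"dy":0,"dz":0.4,"wx":0,"wy":0,"wz":0},{"dx":0,"dy":0,"dz":0.5,"wx":0,"wy":0,"wz":0},{"dx":0,"dy":0,"dz":0.6,"wx":0,"wy":0,"wz":0},{"dx":0,"dy":0,"dz":0.7,"wx":0,"wy":0,"wz":0},{"dx":0,"dy":0,"dz":0.7,"wx":0,"wy":0,"wz":0},{"dx":0,"dy":0,"dz":0.7,"wx":0,"wy":0,"wz":0},{"dx":0,"dy":0,"dz":0.7,"wx":0,"wy":0,"wz":0}]'
python3 -c "
from h import *
go(.475,-.2804,-.0017,194.7);print(arm.get_state()['moment'])"
```

```text
t: 52.75
eef_pos: [0.4753, -0.2815, 0.0151]
ee_rot: [-3.141, 0.001, -2.886]
force: [0.5, -0.6, -2.1]
width: 0.0155
gripper_force: 20.0
t: 54.0
eef_pos: [0.4747, -0.2813, 0.0074]
ee_rot: [-3.142, -0.0, -2.886]
force: [-0.9, 0.0, -1.6]
width: 0.0159
gripper_force: 20.0
t 54.0 d [-0.05  0.08  0.91] w [-0.  -0.  -0.1]
[ 0.05584548 -0.03458479  0.01175331]
```

```bash
python3 -m crank '[{"dx":0,"dy":0.05,"dz":0.1,"wx":0,"wy":0,"wz":0},{"dx":0,"dy":0.08,"dz":0.2,"wx":0,"wy":0,"wz":0},{"dx":0,"dy":0.08,"dz":0.3,"wx":0,"wy":0,"wz":0},{"dx":0,"dy":0.08,"dz":0.4,"wx":0,"wy":0,"wz":0},{"dx":0,"dy":0.08,"dz":0.5,"wx":0,"wy":0,"wz":0},{"dx":0,"dy":0.08,"dz":0.6,"wx":0,"wy":0,"wz":0},{"dx":0,"dy":0.08,"dz":0.7,"wx":0,"wy":0,"wz":0},{"dx":0,"dy":0.08,"dz":0.8,"wx":0,"wy":0,"wz":0},{"dx":0,"dy":0.08,"dz":0.88,"wx":0,"wy":0,"wz":0},{"dx":0,"dy":0.08,"dz":0.88,"wx":0,"wy":0,"wz":0}]'
```

```text
t: 55.25
eef_pos: [0.4745, -0.2805, -0.0015]
ee_rot: [3.142, -0.0, -2.886]
force: [-0.6, -0.0, -2.0]
width: 0.0159
gripper_force: 20.0
```

```bash
python3 -m crank '[{"dx":0,"dy":0,"dz":0.02,"wx":0,"wy":0,"wz":0},{"dx":0,"dy":0,"dz":0.02,"wx":0,"wy":0,"wz":0},{"dx":0,"dy":0,"dz":0.02,"wx":0,"wy":0,"wz":0},{"dx":0,"dy":0,"dz":0.02,"wx":0,"wy":0,"wz":0},{"dx":0,"dy":0,"dz":-1,"wx":0,"wy":0,"wz":0},{"dx":0,"dy":0,"dz":-3,"wx":0,"wy":0,"wz":0},{"dx":0,"dy":0,"dz":-7,"wx":0,"wy":0,"wz":0},{"dx":0,"dy":0,"dz":-12,"wx":0,"wy":0,"wz":0},{"dx":0,"dy":0,"dz":-17,"wx":0,"wy":0,"wz":0},{"dx":0,"dy":0,"dz":-20,"wx":0,"wy":0,"wz":0}]' 4 10
python3 - <<'E'
from h import *
arm.grab_frame("wrist"); arm.grab_frame("top")
for c in ("wrist","top"):
  for d in arm.mark_of(c,"gauge")[:1]: print(c,np.round(d["centre"],4),round(d["confidence"],2))
  for d in arm.mark_of(c,"station")[:1]: print(c,np.round(d["centre"],4),round(d["confidence"],2))
f=arm.grab_frame("wrist"); np.save("w10.npy",f)
print(world("wrist",[[256,168]],.024))
go(.3735,.3014,.21,-7.8)
E
```

```text
t: 56.5
eef_pos: [0.4752, -0.2809, 0.2024]
ee_rot: [-3.139, 0.003, -2.886]
force: [0.4, -0.5, -1.2]
width: 0.0395
gripper_force: 0.0
wrist [ 0.4746 -0.2815  0.0146] 0.81
wrist [ 0.4734 -0.2778  0.0026] 0.96
top [0.521  0.0074 0.0141] 0.61
[[ 0.47635149 -0.27954773  0.024     ]]
t 56.9 d [-4.99 58.82 -1.18] w [ 1.000e-01  1.000e-01 -1.576e+02]
```

```bash
python3 -m crank '[{"dx":-0.1,"dy":2,"dz":-0.5,"wx":0,"wy":0,"wz":1},{"dx":-0.5,"dy":7,"dz":-1,"wx":0,"wy":0,"wz":3},{"dx":-1,"dy":12.5,"dz":-1.2,"wx":0,"wy":0,"wz":6},{"dx":-1.5,"dy":18,"dz":-1.2,"wx":0,"wy":0,"wz":9},{"dx":-2,"dy":23.5,"dz":-1.2,"wx":0,"wy":0,"wz":12},{"dx":-2.5,"dy":29,"dz":-1.2,"wx":0,"wy":0,"wz":15},{"dx":-3,"dy":34.5,"dz":-1.2,"wx":0,"wy":0,"wz":18},{"dx":-3.4,"dy":40,"dz":-1.2,"wx":0,"wy":0,"wz":21},{"dx":-3.8,"dy":44.5,"dz":-1.2,"wx":0,"wy":0,"wz":22.5},{"dx":-4,"dy":47,"dz":-1.2,"wx":0,"wy":0,"wz":22.5}]' 8.75
python3 -c "
from h import *
go(.3735,.3014,.2,172.2)"
```

```text
t: 58.1
eef_pos: [0.3935, 0.186, 0.2098]
ee_rot: [-3.14, -0.001, 3.006]
force: [-0.4, 0.0, -0.9]
width: 0.0874
gripper_force: 0.0
t 58.1 d [ 3.54 11.16  0.97] w [-0.1 -0.   0. ]
```

```bash
python3 -m crank '[{"dx":0.8,"dy":2.5,"dz":0,"wx":0,"wy":0,"wz":0},{"dx":2,"dy":6.5,"dz":0,"wx":0,"wy":0,"wz":0},{"dx":3.2,"dy":10,"dz":0,"wx":0,"wy":0,"wz":0},{"dx":3.5,"dy":11.2,"dz":1,"wx":0,"wy":0,"wz":0},{"dx":3.5,"dy":11.2,"dz":4,"wx":0,"wy":0,"wz":0},{"dx":3.5,"dy":11.2,"dz":8,"wx":0,"wy":0,"wz":0},{"dx":3.5,"dy":11.2,"dz":11.5,"wx":0,"wy":0,"wz":0},{"dx":3.5,"dy":11.2,"dz":14,"wx":0,"wy":0,"wz":0},{"dx":3.5,"dy":11.2,"dz":15.3,"wx":0,"wy":0,"wz":0},{"dx":3.5,"dy":11.2,"dz":15.3,"wx":0,"wy":0,"wz":0}]'
python3 -m crank '[{"dx":0,"dy":0,"dz":0,"wx":0,"wy":0,"wz":0},{"dx":0,"dy":0,"dz":0,"wx":0,"wy":0,"wz":0},{"dx":0,"dy":0,"dz":0,"wx":0,"wy":0,"wz":0},{"dx":0,"dy":0,"dz":0,"wx":0,"wy":0,"wz":0},{"dx":0,"dy":0,"dz":0,"wx":0,"wy":0,"wz":0},{"dx":0,"dy":0,"dz":0,"wx":0,"wy":0,"wz":0},{"dx":0,"dy":0,"dz":0,"wx":0,"wy":0,"wz":0},{"dx":0,"dy":0,"dz":0,"wx":0,"wy":0,"wz":0},{"dx":0,"dy":0,"dz":0,"wx":0,"wy":0,"wz":0},{"dx":0,"dy":0,"dz":0,"wx":0,"wy":0,"wz":0}]' 5.9 22
python3 -c "
from h import *
go(.522,.0105,.21,175.4)"
```

```text
t: 59.35
eef_pos: [0.3748, 0.2992, 0.0567]
ee_rot: [-3.139, -0.001, 3.004]
force: [-0.6, -0.6, 1.3]
width: 0.0877
gripper_force: 0.0
t: 60.6
eef_pos: [0.3755, 0.3008, 0.0581]
ee_rot: [3.14, 0.001, 3.005]
force: [0.6, 0.7, 4.9]
width: 0.0609
gripper_force: 22.0
t 60.6 d [-18.48 -26.74 -15.21] w [ 0.1  0.  -3.2]
```

```bash
python3 -m crank '[{"dx":0,"dy":0,"dz":-0.5,"wx":0,"wy":0,"wz":0},{"dx":0,"dy":0,"dz":-1.5,"wx":0,"wy":0,"wz":0},{"dx":0,"dy":0,"dz":-4,"wx":0,"wy":0,"wz":0},{"dx":0,"dy":0,"dz":-7,"wx":0,"wy":0,"wz":0},{"dx":0,"dy":0,"dz":-10,"wx":0,"wy":0,"wz":0},{"dx":0,"dy":0,"dz":-13,"wx":0,"wy":0,"wz":0},{"dx":0,"dy":-0.5,"dz":-15,"wx":0,"wy":0,"wz":0},{"dx":-1.5,"dy":-3,"dz":-15.2,"wx":0,"wy":0,"wz":-1},{"dx":-4,"dy":-6.5,"dz":-15.2,"wx":0,"wy":0,"wz":-2},{"dx":-6.5,"dy":-10,"dz":-15.2,"wx":0,"wy":0,"wz":-3.2}]' - 25
python3 -c "
from h import *
go(.526,.0105,.0691,175.4)"
```

```text
t: 61.85
eef_pos: [0.4257, 0.1909, 0.21]
ee_rot: [3.141, -0.0, 3.062]
force: [-0.3, -0.3, -2.0]
width: 0.0609
gripper_force: 25.0
t 61.9 d [-11.44 -17.18  14.08] w [ 0. -0.  0.]
```

```bash
python3 -m crank '[{"dx":-2,"dy":-3,"dz":0,"wx":0,"wy":0,"wz":0},{"dx":-4.6,"dy":-6.9,"dz":0,"wx":0,"wy":0,"wz":0},{"dx":-7.3,"dy":-10.9,"dz":0,"wx":0,"wy":0,"wz":0},{"dx":-9.8,"dy":-14.8,"dz":0,"wx":0,"wy":0,"wz":0},{"dx":-11.2,"dy":-16.8,"dz":0.5,"wx":0,"wy":0,"wz":0},{"dx":-11.4,"dy":-17.2,"dz":3,"wx":0,"wy":0,"wz":0},{"dx":-11.4,"dy":-17.2,"dz":6.5,"wx":0,"wy":0,"wz":0},{"dx":-11.4,"dy":-17.2,"dz":9.5,"wx":0,"wy":0,"wz":0},{"dx":-11.4,"dy":-17.2,"dz":11.5,"wx":0,"wy":0,"wz":0},{"dx":-11.4,"dy":-17.2,"dz":12.5,"wx":0,"wy":0,"wz":0}]'
python3 - <<'E'
from h import *
go(.526,.0105,.0691,175.4)
for c in ("top","scene","wrist"):
  arm.grab_frame(c)
  for q in ("tin_wide","pad_wide"):
    for d in arm.mark_of(c,q)[:3]: print(c,q,np.round(d["centre"],4),round(d["confidence"],2))
E
```

```text
t: 63.1
eef_pos: [0.5245, 0.0111, 0.0836]
ee_rot: [-3.141, -0.002, 3.06]
force: [-0.3, 0.1, -1.8]
width: 0.0609
gripper_force: 25.0
t 63.1 d [-0.16 -0.04  1.45] w [-0.  -0.1 -0.1]
top tin_wide [0.5243 0.0103 0.0295] 0.76
top tin_wide [ 0.3853  0.0884 -0.0008] 0.67
top tin_wide [ 0.687  -0.2243 -0.0012] 0.65
top pad_wide [0.5227 0.0084 0.0121] 0.54
scene tin_wide [0.5237 0.0126 0.0312] 0.61
scene tin_wide [ 0.6878 -0.2237  0.0011] 0.57
scene tin_wide [0.3833 0.089  0.0056] 0.55
scene pad_wide [0.5221 0.0118 0.0116] 0.95
wrist tin_wide [0.5214 0.0123 0.0362] 0.93
```

```bash
python3 -m crank '[{"dx":0,"dy":-0.1,"dz":0.4,"wx":0,"wy":0,"wz":0},{"dx":0,"dy":-0.1,"dz":0.8,"wx":0,"wy":0,"wz":0},{"dx":0,"dy":-0.1,"dz":1.1,"wx":0,"wy":0,"wz":0},{"dx":0,"dy":-0.1,"dz":1.3,"wx":0,"wy":0,"wz":0},{"dx":0,"dy":-0.1,"dz":1.4,"wx":0,"wy":0,"wz":0},{"dx":0,"dy":-0.1,"dz":1.5,"wx":0,"wy":0,"wz":0},{"dx":0,"dy":-0.1,"dz":1.5,"wx":0,"wy":0,"wz":0},{"dx":0,"dy":-0.1,"dz":1.5,"wx":0,"wy":0,"wz":0},{"dx":0,"dy":-0.1,"dz":1.5,"wx":0,"wy":0,"wz":0},{"dx":0,"dy":-0.1,"dz":1.5,"wx":0,"wy":0,"wz":0}]'
python3 -m crank '[{"dx":0,"dy":0,"dz":0,"wx":0,"wy":0,"wz":0},{"dx":0,"dy":0,"dz":0,"wx":0,"wy":0,"wz":0},{"dx":0,"dy":0,"dz":0,"wx":0,"wy":0,"wz":0},{"dx":0,"dy":0,"dz":0,"wx":0,"wy":0,"wz":0},{"dx":0,"dy":0,"dz":-1,"wx":0,"wy":0,"wz":0},{"dx":0,"dy":0,"dz":-3,"wx":0,"wy":0,"wz":0},{"dx":0,"dy":0,"dz":-6,"wx":0,"wy":0,"wz":0},{"dx":0,"dy":0,"dz":-9,"wx":0,"wy":0,"wz":0},{"dx":0,"dy":0,"dz":-12,"wx":0,"wy":0,"wz":0},{"dx":0,"dy":0,"dz":-13.5,"wx":0,"wy":0,"wz":0}]' 8.75 10
python3 -c "
from h import *
go(.458,.290,.2,172.2)"
```

```text
t: 64.8
eef_pos: [0.5254, 0.0104, 0.0696]
ee_rot: [3.142, 0.0, 3.06]
force: [0.5, 0.2, -2.6]
width: 0.0606
gripper_force: 25.0
t: 66.05
eef_pos: [0.5261, 0.0106, 0.2069]
ee_rot: [3.141, 0.003, 3.06]
force: [-0.7, -0.0, -0.6]
width: 0.0875
gripper_force: 0.0
t 66.0 d [ 9.05 27.3   0.69] w [0.1 0.2 3.1]
```

```bash
python3 -m crank '[{"dx":0.7,"dy":2,"dz":0,"wx":0,"wy":0,"wz":1},{"dx":2.2,"dy":6.5,"dz":0,"wx":0,"wy":0,"wz":2},{"dx":3.8,"dy":11.5,"dz":0,"wx":0,"wy":0,"wz":3.2},{"dx":5.5,"dy":16.5,"dz":0,"wx":0,"wy":0,"wz":3.2},{"dx":7.2,"dy":21.5,"dz":0,"wx":0,"wy":0,"wz":3.2},{"dx":8.6,"dy":26,"dz":0,"wx":0,"wy":0,"wz":3.2},{"dx":9.05,"dy":27.3,"dz":0.5,"wx":0,"wy":0,"wz":3.2},{"dx":9.05,"dy":27.3,"dz":3,"wx":0,"wy":0,"wz":3.2},{"dx":9.05,"dy":27.3,"dz":6,"wx":0,"wy":0,"wz":3.2},{"dx":9.05,"dy":27.3,"dz":9,"wx":0,"wy":0,"wz":3.2}]'
python3 -c "
from h import *
go(.458,.290,.072,172.2)"
```

```text
t: 67.3
eef_pos: [0.4571, 0.2892, 0.1134]
ee_rot: [-3.141, -0.0, 3.004]
force: [-0.2, -0.0, -0.6]
width: 0.0874
gripper_force: 0.0
t 67.3 d [-0.08  0.09  4.14] w [-0.  -0.  -0.1]
```

```bash
python3 -m crank '[{"dx":-0.1,"dy":0.1,"dz":1.2,"wx":0,"wy":0,"wz":0},{"dx":-0.1,"dy":0.1,"dz":2.6,"wx":0,"wy":0,"wz":0},{"dx":-0.1,"dy":0.1,"dz":3.6,"wx":0,"wy":0,"wz":0},{"dx":-0.1,"dy":0.1,"dz":4.1,"wx":0,"wy":0,"wz":0},{"dx":-0.1,"dy":0.1,"dz":4.1,"wx":0,"wy":0,"wz":0},{"dx":-0.1,"dy":0.1,"dz":4.1,"wx":0,"wy":0,"wz":0},{"dx":-0.1,"dy":0.1,"dz":4.1,"wx":0,"wy":0,"wz":0},{"dx":-0.1,"dy":0.1,"dz":4.1,"wx":0,"wy":0,"wz":0},{"dx":-0.1,"dy":0.1,"dz":4.1,"wx":0,"wy":0,"wz":0},{"dx":-0.1,"dy":0.1,"dz":4.1,"wx":0,"wy":0,"wz":0}]'
python3 -m crank '[{"dx":0,"dy":0,"dz":0,"wx":0,"wy":0,"wz":0},{"dx":0,"dy":0,"dz":0,"wx":0,"wy":0,"wz":0},{"dx":0,"dy":0,"dz":0,"wx":0,"wy":0,"wz":0},{"dx":0,"dy":0,"dz":0,"wx":0,"wy":0,"wz":0},{"dx":0,"dy":0,"dz":0,"wx":0,"wy":0,"wz":0},{"dx":0,"dy":0,"dz":0,"wx":0,"wy":0,"wz":0},{"dx":0,"dy":0,"dz":0,"wx":0,"wy":0,"wz":0},{"dx":0,"dy":0,"dz":0,"wx":0,"wy":0,"wz":0},{"dx":0,"dy":0,"dz":0,"wx":0,"wy":0,"wz":0},{"dx":0,"dy":0,"dz":0,"wx":0,"wy":0,"wz":0}]' 5.5 22
python3 -m crank '[{"dx":0,"dy":0,"dz":-0.5,"wx":0,"wy":0,"wz":0},{"dx":0,"dy":0,"dz":-1.5,"wx":0,"wy":0,"wz":0},{"dx":0,"dy":0,"dz":-4,"wx":0,"wy":0,"wz":0},{"dx":0,"dy":0,"dz":-7,"wx":0,"wy":0,"wz":0},{"dx":0,"dy":0,"dz":-10,"wx":0,"wy":0,"wz":0},{"dx":0,"dy":0,"dz":-13,"wx":0,"wy":0,"wz":0},{"dx":0,"dy":0,"dz":-15.5,"wx":0,"wy":0,"wz":0},{"dx":0,"dy":0,"dz":-17,"wx":0,"wy":0,"wz":0},{"dx":0,"dy":0,"dz":-17.5,"wx":0,"wy":0,"wz":0},{"dx":0,"dy":0,"dz":-17.5,"wx":0,"wy":0,"wz":0}]' - 25
python3 -c "
from h import *
go(.588,.067,.22,-94.6)"
```

```text
t: 68.55
eef_pos: [0.4585, 0.2907, 0.0736]
ee_rot: [3.142, 0.0, 3.004]
force: [0.4, 0.8, -0.2]
width: 0.0872
gripper_force: 0.0
t: 69.8
eef_pos: [0.4584, 0.2908, 0.0736]
ee_rot: [3.142, -0.0, 3.004]
force: [-0.6, 1.1, -0.0]
width: 0.0576
gripper_force: 21.9
t: 71.05
eef_pos: [0.4582, 0.2906, 0.2481]
ee_rot: [-3.141, -0.001, 3.004]
force: [0.2, 0.9, -2.0]
width: 0.0575
gripper_force: 24.9
t 71.0 d [-15.92 -20.37   2.81] w [  0.   -0.  -93.3]
```

```bash
python3 -m crank '[{"dx":-1,"dy":-1.3,"dz":0,"wx":0,"wy":0,"wz":-6},{"dx":-3.5,"dy":-4.5,"dz":0,"wx":0,"wy":0,"wz":-16},{"dx":-6,"dy":-7.7,"dz":0,"wx":0,"wy":0,"wz":-26},{"dx":-8.5,"dy":-10.9,"dz":0,"wx":0,"wy":0,"wz":-36},{"dx":-11,"dy":-14.1,"dz":0,"wx":0,"wy":0,"wz":-46},{"dx":-13.5,"dy":-17.3,"dz":0,"wx":0,"wy":0,"wz":-56},{"dx":-15.5,"dy":-19.8,"dz":0,"wx":0,"wy":0,"wz":-66},{"dx":-15.9,"dy":-20.4,"dz":0,"wx":0,"wy":0,"wz":-76},{"dx":-15.9,"dy":-20.4,"dz":1.5,"wx":0,"wy":0,"wz":-86},{"dx":-15.9,"dy":-20.4,"dz":2.8,"wx":0,"wy":0,"wz":-93.3}]'
python3 -c "
from h import *
go(.588,.067,.0846,-94.6)"
```

```text
t: 72.3
eef_pos: [0.5874, 0.0664, 0.2186]
ee_rot: [3.139, -0.001, -1.646]
force: [0.4, 0.4, -1.8]
width: 0.0576
gripper_force: 24.9
t 72.3 d [-0.07 -0.08 13.4 ] w [ 0.1 -0.   0.3]
```

```bash
python3 -m crank '[{"dx":-0.2,"dy":-0.1,"dz":2,"wx":0,"wy":0,"wz":0},{"dx":-0.4,"dy":-0.1,"dz":5,"wx":0,"wy":0,"wz":0},{"dx":-0.4,"dy":-0.1,"dz":8,"wx":0,"wy":0,"wz":0},{"dx":-0.4,"dy":-0.1,"dz":10,"wx":0,"wy":0,"wz":0},{"dx":-0.4,"dy":-0.1,"dz":11.3,"wx":0,"wy":0,"wz":0},{"dx":-0.4,"dy":-0.1,"dz":11.9,"wx":0,"wy":0,"wz":0},{"dx":-0.4,"dy":-0.1,"dz":12,"wx":0,"wy":0,"wz":0},{"dx":-0.4,"dy":-0.1,"dz":12,"wx":0,"wy":0,"wz":0},{"dx":-0.4,"dy":-0.1,"dz":12,"wx":0,"wy":0,"wz":0},{"dx":-0.4,"dy":-0.1,"dz":12,"wx":0,"wy":0,"wz":0}]'
python3 - <<'E'
from h import *
go(.588,.07,.0846,-94.6)
for c in ("top","scene","wrist"):
  arm.grab_frame(c)
  for q in ("tin_square","pad_square","tin_wide"):
    for d in arm.mark_of(c,q)[:1]: print(c,q,np.round(d["centre"],4),round(d["confidence"],2))
E
```

```text
t: 73.55
eef_pos: [0.5896, 0.0708, 0.101]
ee_rot: [-3.141, 0.0, -1.65]
force: [0.1, 0.1, -1.6]
width: 0.0577
gripper_force: 24.9
t 73.5 d [0.09 0.15 1.64] w [-0.  0.  0.]
top tin_square [0.5863 0.0689 0.0308] 0.68
top pad_square [0.5899 0.067  0.0118] 0.45
top tin_wide [ 6.895e-01 -2.228e-01  2.000e-04] 0.78
scene tin_square [0.5911 0.0702 0.0311] 0.56
scene pad_square [0.5871 0.0661 0.0087] 0.81
scene tin_wide [ 0.3822  0.0907 -0.0006] 0.74
wrist tin_square [0.5885 0.067  0.0301] 0.58
wrist tin_wide [0.3827 0.0881 0.0046] 0.77
```

```bash
python3 -m crank '[{"dx":0.1,"dy":0.1,"dz":0.4,"wx":0,"wy":0,"wz":0},{"dx":0.1,"dy":0.1,"dz":0.8,"wx":0,"wy":0,"wz":0},{"dx":0.1,"dy":0.1,"dz":1.2,"wx":0,"wy":0,"wz":0},{"dx":0.1,"dy":0.1,"dz":1.4,"wx":0,"wy":0,"wz":0},{"dx":0.1,"dy":0.1,"dz":1.55,"wx":0,"wy":0,"wz":0},{"dx":0.1,"dy":0.1,"dz":1.65,"wx":0,"wy":0,"wz":0},{"dx":0.1,"dy":0.1,"dz":1.65,"wx":0,"wy":0,"wz":0},{"dx":0.1,"dy":0.1,"dz":1.65,"wx":0,"wy":0,"wz":0},{"dx":0.1,"dy":0.1,"dz":1.65,"wx":0,"wy":0,"wz":0},{"dx":0.1,"dy":0.1,"dz":1.65,"wx":0,"wy":0,"wz":0}]'
python3 -m crank '[{"dx":0,"dy":0,"dz":0,"wx":0,"wy":0,"wz":0},{"dx":0,"dy":0,"dz":0,"wx":0,"wy":0,"wz":0},{"dx":0,"dy":0,"dz":0,"wx":0,"wy":0,"wz":0},{"dx":0,"dy":0,"dz":0,"wx":0,"wy":0,"wz":0},{"dx":0,"dy":0,"dz":-1,"wx":0,"wy":0,"wz":0},{"dx":0,"dy":0,"dz":-3,"wx":0,"wy":0,"wz":0},{"dx":0,"dy":0,"dz":-6,"wx":0,"wy":0,"wz":0},{"dx":0,"dy":0,"dz":-9,"wx":0,"wy":0,"wz":0},{"dx":0,"dy":0,"dz":-12,"wx":0,"wy":0,"wz":0},{"dx":0,"dy":0,"dz":-13.5,"wx":0,"wy":0,"wz":0}]' 8.75 10
python3 -c "
from h import *
go(.5425,.2775,.22,-7.8)"
```

```text
t: 75.4
eef_pos: [0.5884, 0.0699, 0.0846]
ee_rot: [-3.141, 0.0, -1.65]
force: [-2.7, 1.1, 5.1]
width: 0.0575
gripper_force: 24.9
t: 76.65
eef_pos: [0.589, 0.07, 0.2216]
ee_rot: [-3.139, 0.001, -1.65]
force: [0.2, -0.0, 0.2]
width: 0.0875
gripper_force: 0.0
t 76.7 d [-20.31   6.29   0.16] w [ -0.2  -0.1 -86.8]
```

```bash
python3 -m crank '[{"dx":-2,"dy":0.6,"dz":0,"wx":0,"wy":0,"wz":0},{"dx":-7,"dy":2.2,"dz":0,"wx":0,"wy":0,"wz":0},{"dx":-12,"dy":3.7,"dz":0,"wx":0,"wy":0,"wz":0},{"dx":-17,"dy":5.3,"dz":0,"wx":0,"wy":0,"wz":0},{"dx":-20,"dy":6.2,"dz":0,"wx":0,"wy":0,"wz":0},{"dx":-20.3,"dy":6.3,"dz":0.5,"wx":0,"wy":0,"wz":0},{"dx":-20.3,"dy":6.3,"dz":2,"wx":0,"wy":0,"wz":0},{"dx":-20.3,"dy":6.3,"dz":4,"wx":0,"wy":0,"wz":0},{"dx":-20.3,"dy":6.3,"dz":6,"wx":0,"wy":0,"wz":0},{"dx":-20.3,"dy":6.3,"dz":8,"wx":0,"wy":0,"wz":0}]'
python3 - <<'E'
from h import *
go(.5425,.2772,.085,-94.6)
for c in ("top","wrist"):
  arm.grab_frame(c)
  for q in ("tin_square","tin_slim","tin_wide"):
    for d in arm.mark_of(c,q)[:3]: print(c,q,np.round(d["centre"],4),round(d["confidence"],2))
E
```

```text
t: 77.9
eef_pos: [0.5412, 0.2757, 0.1371]
ee_rot: [3.14, -0.001, -1.652]
force: [0.0, -0.7, -0.6]
width: 0.0878
gripper_force: 0.0
t 77.9 d [-0.17 -0.12  5.21] w [ 0.1 -0.1 -0.1]
top tin_square [0.5904 0.0653 0.0132] 0.59
top tin_slim [0.5439 0.2766 0.0045] 0.83
top tin_wide [0.5247 0.0131 0.013 ] 0.91
top tin_wide [ 0.3845  0.0882 -0.0052] 0.86
top tin_wide [ 6.879e-01 -2.222e-01 -5.000e-04] 0.71
wrist tin_slim [0.5427 0.2749 0.0036] 0.89
```

```bash
python3 -m crank '[{"dx":-0.1,"dy":-0.1,"dz":1.2,"wx":0,"wy":0,"wz":0},{"dx":-0.1,"dy":-0.1,"dz":2.6,"wx":0,"wy":0,"wz":0},{"dx":-0.1,"dy":-0.1,"dz":3.8,"wx":0,"wy":0,"wz":0},{"dx":-0.1,"dy":-0.1,"dz":4.7,"wx":0,"wy":0,"wz":0},{"dx":-0.1,"dy":-0.1,"dz":5.2,"wx":0,"wy":0,"wz":0},{"dx":-0.1,"dy":-0.1,"dz":5.2,"wx":0,"wy":0,"wz":0},{"dx":-0.1,"dy":-0.1,"dz":5.2,"wx":0,"wy":0,"wz":0},{"dx":-0.1,"dy":-0.1,"dz":5.2,"wx":0,"wy":0,"wz":0},{"dx":-0.1,"dy":-0.1,"dz":5.2,"wx":0,"wy":0,"wz":0},{"dx":-0.1,"dy":-0.1,"dz":5.2,"wx":0,"wy":0,"wz":0}]'
python3 -m crank '[{"dx":0,"dy":0,"dz":0,"wx":0,"wy":0,"wz":0},{"dx":0,"dy":0,"dz":0,"wx":0,"wy":0,"wz":0},{"dx":0,"dy":0,"dz":0,"wx":0,"wy":0,"wz":0},{"dx":0,"dy":0,"dz":0,"wx":0,"wy":0,"wz":0},{"dx":0,"dy":0,"dz":0,"wx":0,"wy":0,"wz":0},{"dx":0,"dy":0,"dz":0,"wx":0,"wy":0,"wz":0},{"dx":0,"dy":0,"dz":0,"wx":0,"wy":0,"wz":0},{"dx":0,"dy":0,"dz":0,"wx":0,"wy":0,"wz":0},{"dx":0,"dy":0,"dz":0,"wx":0,"wy":0,"wz":0},{"dx":0,"dy":0,"dz":0,"wx":0,"wy":0,"wz":0}]' 4.7 22
python3 -m crank '[{"dx":0,"dy":0,"dz":-0.5,"wx":0,"wy":0,"wz":0},{"dx":0,"dy":0,"dz":-1.5,"wx":0,"wy":0,"wz":0},{"dx":0,"dy":0,"dz":-4,"wx":0,"wy":0,"wz":0},{"dx":0,"dy":0,"dz":-7,"wx":0,"wy":0,"wz":0},{"dx":0,"dy":0,"dz":-10,"wx":0,"wy":0,"wz":0},{"dx":0,"dy":0,"dz":-13,"wx":0,"wy":0,"wz":0},{"dx":0,"dy":0,"dz":-15.5,"wx":0,"wy":0,"wz":0},{"dx":0,"dy":0,"dz":-17,"wx":0,"wy":0,"wz":0},{"dx":0,"dy":0,"dz":-17.5,"wx":0,"wy":0,"wz":0},{"dx":0,"dy":0,"dz":-17.5,"wx":0,"wy":0,"wz":0}]' - 25
python3 -c "
from h import *
go(.5785,-.0563,.25,-94.6)"
```

```text
t: 79.55
eef_pos: [0.5428, 0.2782, 0.0873]
ee_rot: [-3.141, 0.0, -1.65]
force: [-1.1, 0.6, 0.2]
width: 0.0877
gripper_force: 0.0
t: 80.8
eef_pos: [0.5427, 0.2781, 0.0871]
ee_rot: [3.142, -0.0, -1.65]
force: [-1.0, 0.7, 0.9]
width: 0.0491
gripper_force: 22.0
t: 82.05
eef_pos: [0.5425, 0.2781, 0.2616]
ee_rot: [3.141, -0.0, -1.651]
force: [0.3, -0.9, -1.2]
width: 0.0488
gripper_force: 25.0
t 82.0 d [33.05 -6.25  1.16] w [ 0. -0.  0.]
```

```bash
python3 -m crank '[{"dx":2,"dy":-0.4,"dz":0,"wx":0,"wy":0,"wz":0},{"dx":6,"dy":-1.1,"dz":0,"wx":0,"wy":0,"wz":0},{"dx":10.5,"dy":-2,"dz":0,"wx":0,"wy":0,"wz":0},{"dx":15,"dy":-2.8,"dz":0,"wx":0,"wy":0,"wz":0},{"dx":19.5,"dy":-3.7,"dz":0,"wx":0,"wy":0,"wz":0},{"dx":24,"dy":-4.5,"dz":0,"wx":0,"wy":0,"wz":0},{"dx":28.5,"dy":-5.4,"dz":0,"wx":0,"wy":0,"wz":0},{"dx":32,"dy":-6,"dz":0,"wx":0,"wy":0,"wz":0},{"dx":33,"dy":-6.2,"dz":0,"wx":0,"wy":0,"wz":0},{"dx":33,"dy":-6.2,"dz":1,"wx":0,"wy":0,"wz":0}]'
python3 -m crank '[{"dx":0,"dy":0,"dz":2,"wx":0,"wy":0,"wz":0},{"dx":0,"dy":0,"dz":5,"wx":0,"wy":0,"wz":0},{"dx":0,"dy":0,"dz":8,"wx":0,"wy":0,"wz":0},{"dx":0,"dy":0,"dz":10.5,"wx":0,"wy":0,"wz":0},{"dx":0,"dy":0,"dz":12.5,"wx":0,"wy":0,"wz":0},{"dx":0,"dy":0,"dz":13.4,"wx":0,"wy":0,"wz":0},{"dx":0,"dy":0,"dz":13.7,"wx":0,"wy":0,"wz":0},{"dx":0,"dy":0,"dz":13.7,"wx":0,"wy":0,"wz":0},{"dx":0,"dy":0,"dz":13.7,"wx":0,"wy":0,"wz":0},{"dx":0,"dy":0,"dz":13.7,"wx":0,"wy":0,"wz":0}]'
python3 - <<'E'
from h import *
go(.5785,-.0563,.0981,-94.6)
for c in ("top","scene","wrist"):
  arm.grab_frame(c)
  for q in ("tin_slim","pad_slim"):
    for d in arm.mark_of(c,q)[:1]: print(c,q,np.round(d["centre"],4),round(d["confidence"],2))
E
```

```text
t: 83.3
eef_pos: [0.5783, -0.0566, 0.2518]
ee_rot: [-3.141, 0.0, -1.652]
force: [-0.1, 1.1, -1.9]
width: 0.0491
gripper_force: 25.0
t: 84.55
eef_pos: [0.5786, -0.0557, 0.1156]
ee_rot: [-3.141, 0.0, -1.651]
force: [-0.1, -0.6, -1.7]
width: 0.0489
gripper_force: 25.0
t 84.5 d [0.06 0.   1.75] w [-0.1  0.   0. ]
scene tin_slim [ 0.5746 -0.0605  0.0293] 0.64
scene pad_slim [ 0.5788 -0.0556  0.0076] 0.57
wrist tin_slim [ 0.5764 -0.0592  0.0334] 0.72
```

```bash
python3 -m crank '[{"dx":-0.1,"dy":-0.1,"dz":0.4,"wx":0,"wy":0,"wz":0},{"dx":-0.15,"dy":-0.1,"dz":0.8,"wx":0,"wy":0,"wz":0},{"dx":-0.15,"dy":-0.1,"dz":1.2,"wx":0,"wy":0,"wz":0},{"dx":-0.15,"dy":-0.1,"dz":1.5,"wx":0,"wy":0,"wz":0},{"dx":-0.15,"dy":-0.1,"dz":1.65,"wx":0,"wy":0,"wz":0},{"dx":-0.15,"dy":-0.1,"dz":1.75,"wx":0,"wy":0,"wz":0},{"dx":-0.15,"dy":-0.1,"dz":1.75,"wx":0,"wy":0,"wz":0},{"dx":-0.15,"dy":-0.1,"dz":1.75,"wx":0,"wy":0,"wz":0},{"dx":-0.15,"dy":-0.1,"dz":1.75,"wx":0,"wy":0,"wz":0},{"dx":-0.15,"dy":-0.1,"dz":1.75,"wx":0,"wy":0,"wz":0}]'
python3 -m crank '[{"dx":0,"dy":0,"dz":0,"wx":0,"wy":0,"wz":0},{"dx":0,"dy":0,"dz":0,"wx":0,"wy":0,"wz":0},{"dx":0,"dy":0,"dz":0,"wx":0,"wy":0,"wz":0},{"dx":0,"dy":0,"dz":0,"wx":0,"wy":0,"wz":0},{"dx":0,"dy":0,"dz":-1,"wx":0,"wy":0,"wz":0},{"dx":0,"dy":0,"dz":-3,"wx":0,"wy":0,"wz":0},{"dx":0,"dy":0,"dz":-6,"wx":0,"wy":0,"wz":0},{"dx":0,"dy":0,"dz":-9,"wx":0,"wy":0,"wz":0},{"dx":0,"dy":0,"dz":-12,"wx":0,"wy":0,"wz":0},{"dx":0,"dy":0,"dz":-14.5,"wx":0,"wy":0,"wz":0}]' 8.75 10
python3 -m crank '[{"dx":-1,"dy":0,"dz":-1,"wx":0,"wy":0,"wz":0},{"dx":-3,"dy":0,"dz":-2,"wx":0,"wy":0,"wz":0},{"dx":-6,"dy":0,"dz":-2,"wx":0,"wy":0,"wz":0},{"dx":-9,"dy":0,"dz":-2,"wx":0,"wy":0,"wz":0},{"dx":-12,"dy":0,"dz":-2,"wx":0,"wy":0,"wz":0},{"dx":-14,"dy":0,"dz":-2,"wx":0,"wy":0,"wz":0},{"dx":-14.5,"dy":0,"dz":-2,"wx":0,"wy":0,"wz":0},{"dx":-14.5,"dy":0,"dz":-2,"wx":0,"wy":0,"wz":0},{"dx":-14.5,"dy":0,"dz":-2,"wx":0,"wy":0,"wz":0},{"dx":-14.5,"dy":0,"dz":-2,"wx":0,"wy":0,"wz":0}]'
python3 - <<'E'
from h import *
for c in ("wrist","scene","top"):
  f=arm.grab_frame(c); np.save(c+"_end.npy",f)
  for q in ("tin_slim","pad_slim","tin_square","pad_square","tin_wide","pad_wide","gauge","station"):
    for d in arm.mark_of(c,q)[:3]: print(c,q,np.round(d["centre"],4),round(d["confidence"],2))
E
```

```text
t: 86.25
eef_pos: [0.5795, -0.0544, 0.098]
ee_rot: [-3.141, -0.0, -1.65]
force: [-2.7, 0.1, 5.7]
width: 0.049
gripper_force: 25.0
t: 87.5
eef_pos: [0.5796, -0.0544, 0.2448]
ee_rot: [-3.14, 0.0, -1.65]
force: [1.2, 0.1, 0.5]
width: 0.0875
gripper_force: 0.0
t: 88.75
eef_pos: [0.5909, 0.0895, 0.2627]
ee_rot: [-3.141, 0.0, -1.651]
force: [1.2, 0.3, -0.4]
width: 0.0878
gripper_force: 0.0
wrist tin_slim [ 0.5774 -0.0568  0.0138] 0.62
wrist tin_square [0.5849 0.0681 0.013 ] 0.8
wrist tin_wide [0.5239 0.0122 0.0178] 0.89
wrist tin_wide [0.3829 0.088  0.0047] 0.75
scene tin_slim [ 0.5768 -0.0577  0.0149] 0.77
scene pad_slim [ 0.5806 -0.0558  0.0077] 0.68
scene pad_square [0.588  0.0668 0.0105] 0.64
scene pad_square [0.5901 0.0688 0.014 ] 0.52
scene tin_wide [0.5205 0.0127 0.0154] 0.81
scene tin_wide [0.3824 0.0902 0.003 ] 0.7
scene tin_wide [ 6.858e-01 -2.194e-01  5.000e-04] 0.6
scene pad_wide [0.5219 0.0127 0.0104] 0.55
scene gauge [ 0.4759 -0.2834  0.0127] 0.82
scene station [ 0.475  -0.2855  0.0027] 0.86
top tin_slim [ 0.579  -0.055   0.0185] 0.79
top pad_slim [ 0.5778 -0.0589  0.01  ] 0.64
top tin_square [0.5878 0.0667 0.0114] 0.72
top pad_square [0.5249 0.0095 0.0146] 0.16
top tin_wide [ 0.3862  0.0871 -0.0036] 0.82
top tin_wide [ 0.6891 -0.2222 -0.0015] 0.79
top tin_wide [0.5252 0.0114 0.0125] 0.62
top pad_wide [0.5235 0.0086 0.0133] 0.5
top gauge [ 0.4763 -0.281   0.0142] 0.55
top station [ 0.4725 -0.2804 -0.0011] 0.68
```

```bash
python3 -c "
from station import arm
print(arm.job_done())"
```

```text
the job is handed in; nothing more can be done
None
```

I handed the job in at about 90 s of the 138 s limit, with no verdict returned: the gauge reached full seat depth with no contact force, the tins measure within about 4 mm of their pad centres, everything is released, and the final check used measurements only because the 14 pictures were used up.

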